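# Load the second D cell into the upturned pet feeder

## Task

The automatic pet feeder lies upside down with its battery cover off, and one of its two cell cradles is still empty. Load the fresh D cell that stands on the table: press its flat end back on the coil spring, roll the button end down past the retaining lip, and let go with the cell lying fully home under the lip, button on the plain contact. Leave everything else where it is.

Things in the scene. Friction and masses are not known exactly. Their poses are not given: they have to be found in the camera images.
- cell: the fresh D cell, black with a copper-coloured band at the button end: can 33 mm in diameter and 60 mm long, plus a steel button 1.5 mm high, 9.6 mm wide; 140 g +-15 %. Starts standing on the table, button up. Origin: centre of the flat (minus) end; its z axis runs along the cell to the button
- cell_button (a point): the middle of the button's face, 61.5 mm along the cell's z axis from its origin
- cradle: the empty grey cradle in the feeder's recess (its twin in the other pocket holds a cell; which pocket varies). Origin: on its floor (flat, 40 mm wide), midway between the end walls; x from spring to contact, away from the robot; z up. Inner wall faces: spring wall x = -35.25 mm, 30 mm high; contact wall x = 35.25 mm, 38.5 mm high. Cell home: axis 16.5 mm over the floor, flat end at x = -26.25 mm
- lip (a point): middle of the inner edge of the light grey retaining lip's underside: the lip stands 4 mm inward from the contact wall (to cradle x = +31.25 mm), is 26 mm wide, its underside 34.5 mm and its top 38.5 mm above the cradle's floor
- cheek (a point): top of one of four low cheeks that guide the cell (this one: spring end, y > 0). They are 15 mm high, flare outward, leave the cell about 1.8 mm play each side, and stand at cradle x from -35 to -16 and from +23 to +35 mm; between them the cradle is open on both sides for fingers, out to y = +-47 mm
- contact (a point): the plain flat steel contact on the contact wall's inner face, on the cradle's centre line 16.5 mm above the cradle's floor
- spring_tip (a point): the front of the coil spring, on its axis: a conical coil, end turn 14 mm across, centred 16.5 mm above the cradle's floor. Free it is at cradle x = -19.25 mm (16 mm out from the spring wall); it moves with the spring, pushes with 0.8 N per mm towards +x and can be pressed 13.5 mm. Cell home: pressed 7 mm; the level can passes the lip only while it is pressed more than 9.5 mm
- feeder: the white feeder base, upside down, firmly in place, 250 x 250 x 85 mm high plus 6 mm rubber feet on its corners; origin: centre of its underside, on the table. The recess in its top is 140 mm long (x), split by a hump 76 mm high into two pockets 95 mm wide, centre lines at y = +-62.5 mm, pocket floors 42 mm up, cradle floors 45 mm up. The cradles' x axes are parallel to its x
- mat: ribbed silicone draining mat, fixed, empty, 190 (x) x 230 (y) x 6 mm high; origin at the centre of its underside. Ribs 4 mm wide and 3 mm high run along its y axis every 15 mm, their tops 6 mm above the table, so that a cell laid along the ribs stays put
- bowl_a: bystander: steel pet bowl 170 mm across, 55 mm high; origin under its centre
- bowl_b: bystander: steel pet bowl 150 mm across, 50 mm high; origin under its centre
- can_a: bystander: food can, orange band, 84 mm across, 42 mm high; origin under its centre
- can_b: bystander: food can, blue band, 84 mm across, 42 mm high; origin under its centre
- cover: bystander: the feeder's white battery cover lying flat, 138 x 218 x 7 mm; origin under its centre
- screwdriver: bystander: screwdriver with an orange handle lying on the table; origin under it
- brush: bystander: bowl brush with a green handle lying on the table; origin under it
Not all that is in view belongs to the job. Leave any blue or purple look-alike of the cell alone.

How it is judged:
By the outcome, as a careful person would: the job done as asked, in the order asked, and still so for the second after the job is handed in, with the robot touching nothing.
It also fails if it takes over 54 s, if anything falls off the work surface, if the arm or the gripper's body presses on something with over 40 N, if the wrist force passes 120 N, or if a joint passes its speed limit or range.

## Robot

A 6-joint arm with a two-finger parallel gripper is mounted at the origin on the work surface. World frame = base frame: x ahead of the robot, y to its left, z up, the work surface at z = 0. Lengths are in m, angles in rad, forces in N, time in s.
With the tool pointing down it reaches from about 0.35 to 0.975 m from the base axis. Payload 4.9 kg.
Tool frame: the origin (TCP) lies midway between the tips of the shut fingers; the grasp point (between the pads) lies behind it (manip.grasp_offset is the y of the grasp point in the tool frame, in m); y points along the fingers, z is the direction in which the jaws open and shut, and the axes are right-handed (so a half turn about y gives the same grasp; the last joint's range is limited). The gripper opens to 85 mm and grips with 20 to 120 N. Pads are 22 mm wide; open, the fingers measure 114 mm over their backs; the gripper's body (76 mm by 85 mm) begins 54 mm behind the grasp point. The pads swing forward as they close: fully open they stand 13 mm farther back than shut.
Start: joints at [1.073, 0.053, 1.613, -0, 1.476, -0.119], TCP at [0.231, 0.581, 0.231] pointing down, gripper open.
Joint ranges: [-3.01, 3.01], [-1.01, 2.22], [0.06, 2.58], [-1.02, 4.17], [0.09, 2.62], [-3.14, 3.14]. Speed limits (rad/s): [2.57, 2.57, 3.14, 3.14, 3.14, 3.14].

## Interface

Orientations are given as a unit quaternion [w, x, y, z].
In Python, from plant import manip gives the robot as it stands. The module is installed in compiled form; this text tells all that it offers.
- The arm moves only by the shell command python3 -m jog 'ROWS'. ROWS is a JSON object of lists of equal length, an entry for each row: "offset": the shift along the world's x, y, z in units of 50 mm (1.0 is 50 mm), a list of three; "angular": the turn, a rotation vector about the world's x, y, z in units of 6 degrees (1.0 is 6 degrees), a list of three; "jaw": the finger opening in mm, from 0 to 85.4. In form: {"offset": [[tx, ty, tz], ...], "angular": [[ax, ay, az], ...], "jaw": [jaw, ...]}. A call has 1 to 12 rows; each row shifts and turns the commanded pose from where the row before left it; what a row does not reach is not made up. A row lasts 1/10 s, in which the tool goes at most 50 mm and 8.59 degrees, less where a joint would pass 70% of its speed; a pose out of reach is approached as far as the arm can. A call is refused whole if a number of a shift passes 1 or a number of a turn 1, either way. A call with a gripper value outside its range is refused whole. The fingers move at their own pace and stop on an object; the grip force is fixed at half the most. Time passes only in rows, so rows that do not move let the fingers close. It gives the time, the measured TCP pose, the force and the opening at its end, in the units of the state.
- manip.state(): the state, without advancing time (a new reading comes with each control period).
- manip.grab_frame(name): name is "scene" or "top" or "wrist"; returns the picture (480x640x3 uint8, blue, green, red); there is no depth.
- manip.camera_model(name): a dict with "fx", "fy", "cx", "cy" (pixels), "rvec" (rotation vector, rad) and "tvec" (3), from world to camera coordinates, as OpenCV has them; the wrist camera has in their place "mount" (4x4, takes a point from camera to tool coordinates, whose origin is the TCP and whose axes are the tool frame's). Camera axes: x right, y down, z forward; pixel columns grow to the right and rows downward; lengths in m; the calibration is good to about 2 mm. A picture is of the moment at which its call begins: read the wrist's pose just before it. camera_model takes no time and is no camera call.
- manip.job_done(): hands the job in, once; it reports no verdict.
The state is a dict: "time": time; "joint_pos": joint angles; "joint_vel": joint speeds; "joint_efforts": joint torques, N m; "tool_pos": TCP position; "tool_rot": TCP orientation; "contact_force": force on the tool from outside, world axes, zero at the start; "ft_torque": the same for the moment, N m; "gripper_width": opening from 0.0 (shut) to 1.0 (fully open).
Only numpy, scipy, OpenCV 4.12 (cv2) and the standard library are available. Lean on these libraries where they do the work, as an engineer would, in place of code of your own. Each camera call takes 0.05 s, during which the arm holds its last target.

## Working session

There is one attempt and no reset: what is moved stays moved. The work goes in short steps, Python scripts to look and compute and a shell command to move; the robot and the scene stay as the last step left them, time stands still between calls to the robot, and variables do not carry over. Pictures are saved under pics/ and viewed, and the job is handed in when it is done.

```bash
mkdir -p pics; python3 - <<'E'
from plant import manip
import cv2
print(manip.state()); print(manip.grasp_offset)
for n in("scene","top","wrist"):
    cv2.imwrite(f"pics/{n}0.png",manip.grab_frame(n)); print(n,manip.camera_model(n))
E
```

```text
{'time': 0.0, 'joint_pos': array([ 1.07300905e+00,  5.33731700e-02,  1.61428686e+00,  1.67591512e-05,
        1.47602396e+00, -1.19009649e-01]), 'joint_vel': array([-0.00157288,  0.00022511, -0.00047416, -0.0003018 ,  0.00278883,
       -0.00085366]), 'joint_efforts': array([ 2.23386582e-03, -3.93675649e+01, -3.70182931e+01,  4.37884012e-05,
        6.87388223e-03, -1.53789489e-05]), 'tool_pos': array([0.23081536, 0.58014388, 0.23005719]), 'tool_rot': array([-0.69376013,  0.69516558, -0.13334952,  0.13288942]), 'contact_force': array([-0.23698535,  0.3378766 , -0.44488366]), 'ft_torque': array([-0.00095994, -0.00623812, -0.05516471]), 'gripper_width': 0.9986152411333332}
-0.0187
scene {'fx': 494.85277194204946, 'fy': 494.85277194204946, 'cx': 321.9370845255593, 'cy': 242.9473614622689, 'rvec': array([ 2.0805203 ,  1.26352682, -0.50528024]), 'tvec': array([-0.24179109, -0.3033364 ,  1.60320991])}
top {'fx': 512.6673888059988, 'fy': 512.6673888059988, 'cx': 308.30025445441345, 'cy': 239.067721642701, 'rvec': array([ 2.15357262, -2.17506163,  0.11256246]), 'tvec': array([-0.01307824,  0.55774622,  1.33357282])}
wrist {'fx': 414.3957830252655, 'fy': 414.3957830252655, 'cx': 314.7254996247646, 'cy': 238.67969515844672, 'mount': array([[-3.77313173e-04,  9.49748048e-01,  3.13015179e-01,
        -7.86604075e-02],
       [ 2.77512688e-04, -3.13015090e-01,  9.49748112e-01,
        -1.43211554e-01],
       [ 9.99999890e-01,  4.45218157e-04, -1.45462417e-04,
         6.78916961e-04],
       [ 0.00000000e+00,  0.00000000e+00,  0.00000000e+00,
         1.00000000e+00]])}
```

View pics/scene0.png

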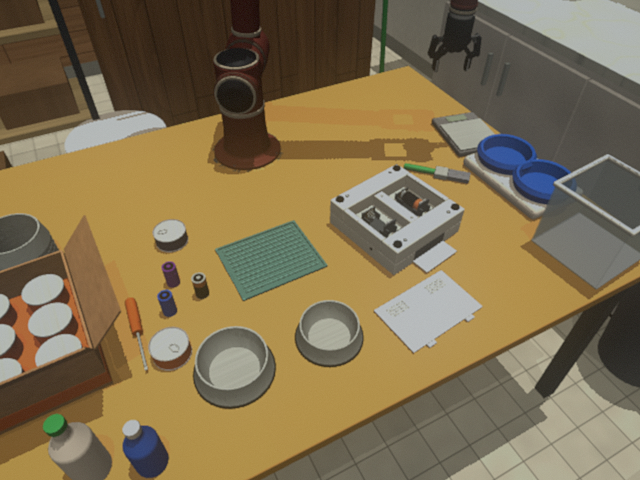

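View pics/top0.png

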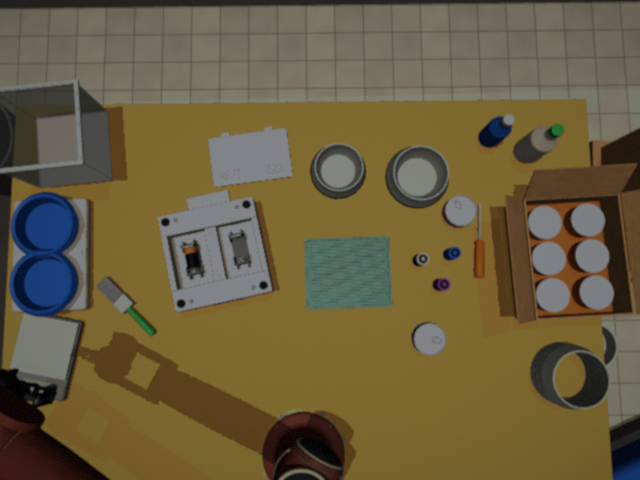

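View pics/wrist0.png

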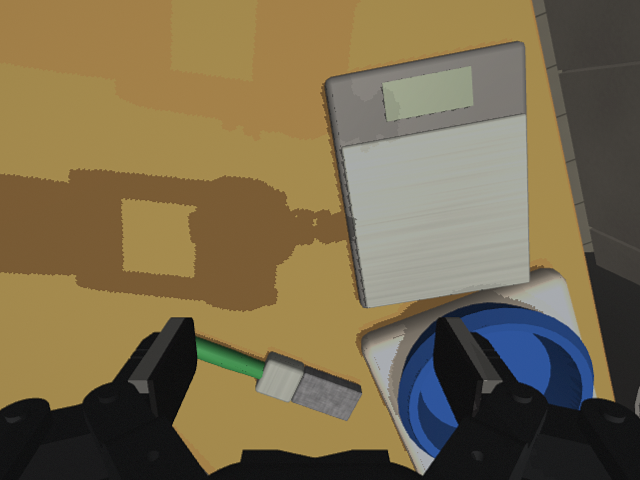

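The fresh cell, with the copper band, is at top px (422,259) and scene px (200,285). Blue and purple look-alikes stand beside it. The feeder is on the left, and its empty cradle is the right pocket at top px (239,250). Next I'll measure.

```bash
cat > h.py <<'E'
import numpy as np, cv2
from plant import manip
from scipy.spatial.transform import Rotation as R
def cam(n,st=None):
    m=manip.camera_model(n); K=(m["fx"],m["fy"],m["cx"],m["cy"])
    if n=="wrist":
        st=st or manip.state(); q=st["tool_rot"]; T=np.eye(4)
        T[:3,:3]=R.from_quat([q[1],q[2],q[3],q[0]]).as_matrix(); T[:3,3]=st["tool_pos"]
        W=T@np.array(m["mount"]); return K,W[:3,:3],W[:3,3]
    Rm=cv2.Rodrigues(np.array(m["rvec"]))[0]; return K,Rm.T,-Rm.T@np.array(m["tvec"])
def ray(c,u,v):
    K,A,o=c; d=A@np.array([(u-K[2])/K[0],(v-K[3])/K[1],1]); return o,d/np.linalg.norm(d)
def plane(c,u,v,z):
    o,d=ray(c,u,v); return o+d*(z-o[2])/d[2]
def cross(r1,r2):
    o1,d1=r1;o2,d2=r2
    s=np.linalg.lstsq(np.c_[d1,-d2],o2-o1,rcond=None)[0]
    a=o1+s[0]*d1;b=o2+s[1]*d2; return (a+b)/2,np.linalg.norm(a-b)
def proj(c,p):
    K,A,o=c; q=A.T@(np.array(p)-o); return np.array([K[0]*q[0]/q[2]+K[2],K[1]*q[1]/q[2]+K[3]])
E
python3 - <<'E'
import cv2
t=cv2.imread('pics/top0.png');s=cv2.imread('pics/scene0.png')
a=cv2.resize(t[190:315,150:285],None,fx=5.5,fy=4.8,interpolation=2) if 0 else cv2.resize(t[190:315,150:280],None,fx=4,fy=4,interpolation=2)
b=cv2.resize(t[235:300,400:500],None,fx=8,fy=8,interpolation=2)
c=cv2.resize(s[155:285,320:475],None,fx=4,fy=4,interpolation=2)
d=cv2.resize(s[255:325,150:225],None,fx=8,fy=8,interpolation=2)
for n,i in zip('abcd',(a,b,c,d)):cv2.imwrite(f'pics/z{n}.png',i)
E
```

```text
(no output)
```

View pics/za.png

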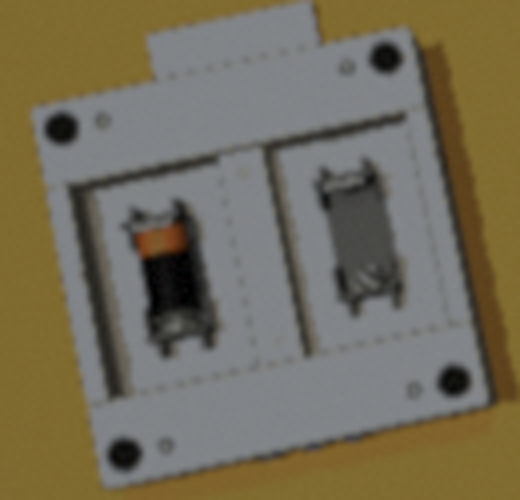

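View pics/zb.png

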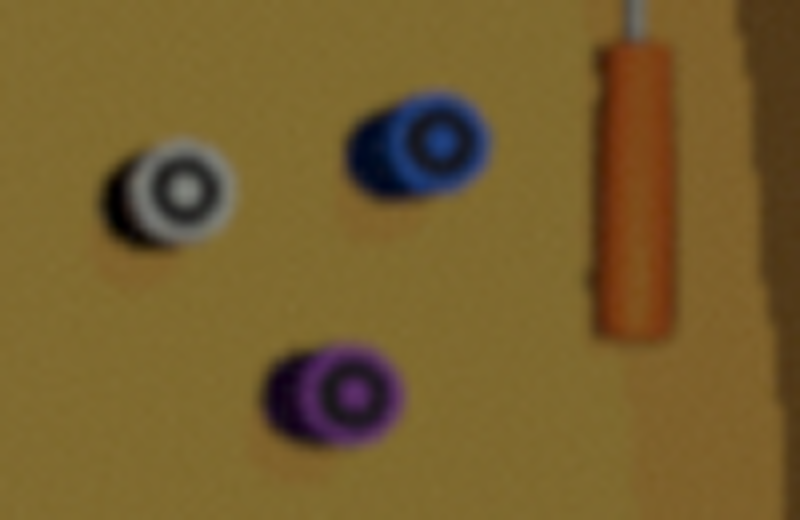

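View pics/zc.png

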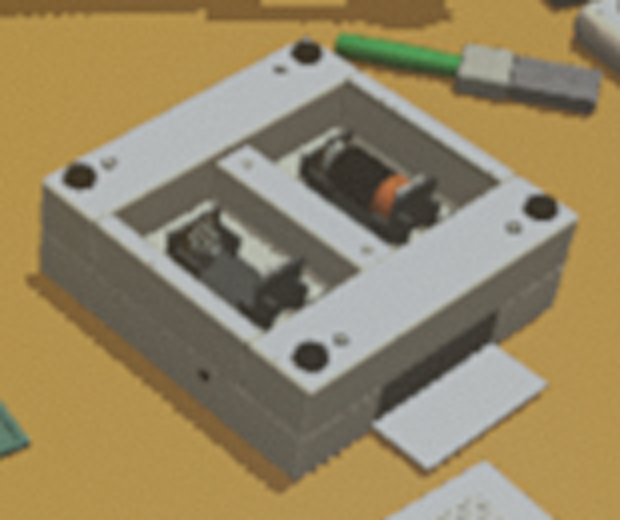

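View pics/zd.png

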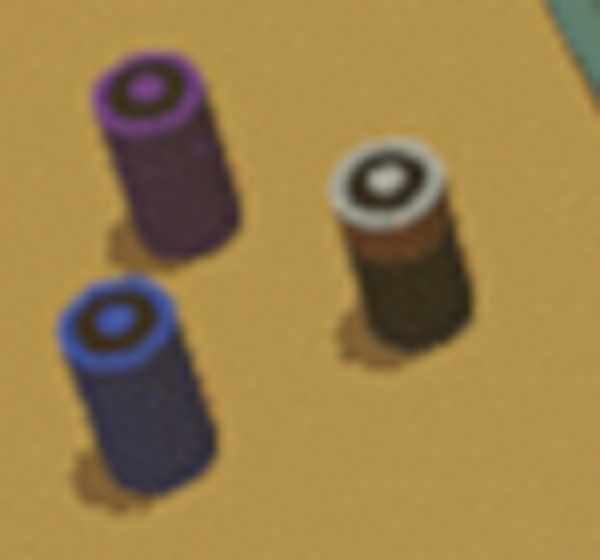

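```bash
python3 - <<'E'
from h import *
T=cam("top");S=cam("scene")
f=lambda x,s,o:((x[0]+.5)/s-.5+o[0],(x[1]+.5)/s-.5+o[1])
ta=[f(p,4,(150,190)) for p in [(61,128),(386,57),(454,380),(124,453)]]
sc=[f(p,4,(320,155)) for p in [(541,207),(311,356),(79,176),(306,52)]]
P=[]
for a,b in zip(ta,sc):
    print(plane(T,*a,.091),plane(S,*b,.091),cross(ray(T,*a),ray(S,*b)));P.append((plane(T,*a,.091)+plane(S,*b,.091))/2)
P=np.array(P);c=P.mean(0);print('center',c)
fx=(P[0]+P[1]-P[2]-P[3]);yaw=np.arctan2(fx[1],fx[0]);fy=P[0]+P[3]-P[1]-P[2];print(np.degrees(yaw),np.degrees(np.arctan2(-fy[0],fy[1])))
X=np.array([np.cos(yaw),np.sin(yaw),0]);Y=np.array([-X[1],X[0],0])
print('cradle',c-.0625*Y, 'obs lip-mid top', proj(T,np.r_[(c-.0625*Y)[:2],.045]),proj(S,np.r_[(c-.0625*Y)[:2],.045]))
a=f((184,191),8,(400,235));b=f((387,181),8,(150,255));print(plane(T,*a,.061),plane(S,*b,.061),cross(ray(T,*a),ray(S,*b)))
for q in [(440,142),(354,395)]:print(plane(T,*f(q,8,(400,235)),.061))
s=manip.state();q=s['tool_rot'];print(R.from_quat([q[1],q[2],q[3],q[0]]).as_matrix().round(3))
E
```

```text
[0.59949674 0.34683528 0.091     ] [0.60388017 0.34441133 0.091     ] (array([0.60022128, 0.34823349, 0.08650941]), np.float64(0.00025887084335897176))
[0.64324292 0.1394989  0.091     ] [0.64770928 0.13774986 0.091     ] (array([0.64420465, 0.14033243, 0.08649446]), np.float64(0.0006070466296800487))
[0.43683005 0.09600643 0.091     ] [0.44052456 0.09382401 0.091     ] (array([0.43682939, 0.09619611, 0.08724233]), np.float64(0.00034401970123213246))
[0.39323535 0.30308001 0.091     ] [0.39738791 0.3000294  0.091     ] (array([0.39302865, 0.30386119, 0.08677077]), np.float64(0.0006259084519344751))
center [0.52028837 0.2201794  0.091     ]
11.99397279786316 11.898147975629508
cradle [0.53327642 0.15904381 0.091     ] obs lip-mid top [240.73355014 248.33964996] [377.83088961 225.178488  ]
[ 0.50086055 -0.31368964  0.061     ] [ 0.50327646 -0.31478995  0.061     ] (array([ 0.50099779, -0.31439479,  0.05837961]), np.float64(0.00026742320783754896))
[ 0.51591131 -0.39697742  0.061     ]
[ 0.43464027 -0.36607802  0.061     ]
[[ 0.929 -0.001  0.37 ]
 [-0.37  -0.001  0.929]
 [-0.    -1.    -0.002]]
```

```bash
python3 -m jog '{"offset":[[0.24,-0.35,0],[0.24,-0.35,0],[0.24,-0.35,0],[0.24,-0.35,0],[0.24,-0.35,0],[0.24,-0.35,0],[0.24,-0.35,0],[0.24,-0.35,0],[0.24,-0.35,0],[0.24,-0.35,0],[0.24,-0.35,0],[0.24,-0.35,0]],"angular":[[0,0,-1],[0,0,-1],[0,0,-1],[0,0,-1],[0,0,-1],[0,0,-1],[0,0,-1],[0,0,-1],[0,0,-1],[0,0,-1],[0,0,-1],[0,0,-1]],"jaw":[85,85,85,85,85,85,85,85,85,85,85,85]}'; python3 -m jog '{"offset":[[0.24,-0.35,0],[0.24,-0.35,0],[0.24,-0.35,0],[0.24,-0.35,0],[0.24,-0.35,0],[0.24,-0.35,0],[0.24,-0.35,0],[0.24,-0.35,0],[0.24,-0.35,0],[0.24,-0.35,0],[0.24,-0.35,0],[0,0,0]],"angular":[[0,0,-1],[0,0,-1],[0,0,-1],[0,0,-1],[0,0,-1],[0,0,-1],[0,0,-1],[0,0,-1],[0,0,-1],[0,0,-1],[0,0,-1],[0,0,0]],"jaw":[85,85,85,85,85,85,85,85,85,85,85,85]}'
python3 - <<'E'
from h import *
s=manip.state(); print(s['joint_pos'].round(3),s['tool_pos']); print(cam("wrist",s))
cv2.imwrite("pics/w1.png",manip.grab_frame("wrist")); np.save("w1.npy",s,allow_pickle=True)
E
```

```text
time: 1.35
tool_pos: [0.3753, 0.3698, 0.2309]
tool_rot: [0.482, -0.483, 0.517, -0.517]
contact_force: [-0.2, 0.3, -0.8]
gripper_width: 0.998
time: 2.55
tool_pos: [0.5078, 0.1765, 0.2309]
tool_rot: [-0.123, 0.124, -0.696, 0.696]
contact_force: [-0.7, 1.0, -0.1]
gripper_width: 0.997
[ 1.960e-01 -1.570e-01  1.815e+00 -1.000e-03  1.484e+00  1.416e+00] [0.50784616 0.17652639 0.2308834 ]
((414.3957830252655, 414.3957830252655, 314.7254996247646, 238.67969515844672), array([[ 3.44196642e-01, -8.91317559e-01, -2.95096054e-01],
       [-9.38897494e-01, -3.26617005e-01, -1.08594786e-01],
       [ 4.09050622e-04,  3.14442906e-01, -9.49276299e-01]]), array([0.58543761, 0.20425069, 0.37404   ]))
```

View pics/w1.png

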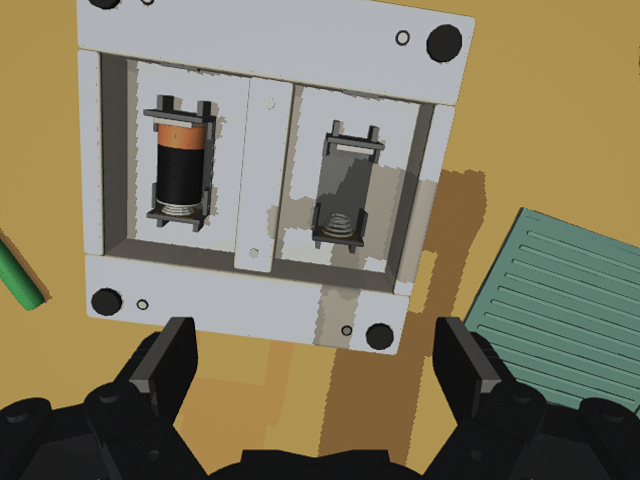

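The wrist view shows the empty cradle: lip at about (354,147), spring at about (340,230). The mat's ribs are visible on the right. I'll zoom in.

```bash
python3 - <<'E'
import cv2
t=cv2.imread('pics/w1.png')
cv2.imwrite('pics/w1z.png',cv2.resize(t[110:260,290:400],None,fx=4,fy=4,interpolation=2))
E
```

```text
(no output)
```

View pics/w1z.png

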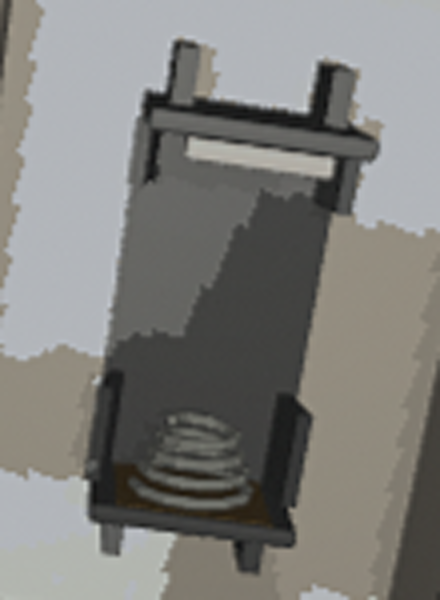

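```bash
python3 - <<'E'
from h import *
s=np.load("w1.npy",allow_pickle=True).item(); W=cam("wrist",s);T=cam("top");S=cam("scene")
f=lambda x,y:((x+.5)/4-.5+290,(y+.5)/4-.5+110)
L=[plane(W,*f(*p),.0835) for p in [(188,157),(331,177)]]
Sp=[plane(W,*f(*p),.075) for p in [(92,506),(293,530)]]
l=np.mean(L,0);p=np.mean(Sp,0);print(l,p,np.linalg.norm(L[0]-L[1]),np.linalg.norm(Sp[0]-Sp[1]),np.linalg.norm((l-p)[:2]))
yw=lambda v:np.degrees(np.arctan2(v[1],v[0]));print(yw(l-p),yw(L[0]-L[1])-90,yw(Sp[0]-Sp[1])-90)
# feet: in wrist
for q in [(443,43),(106,301),(379,337)]:print('foot',plane(W,*q,.091))
X=np.array([np.cos(np.radians(12)),np.sin(np.radians(12)),0])
print('cradle est',l-.03125*X,p+.03525*X)
# mat corner/ribs in wrist, mat corners in top
m=cv2.imread('pics/top0.png');h=cv2.cvtColor(m,cv2.COLOR_BGR2HSV);k=cv2.inRange(h,(65,40,40),(95,255,255));k=cv2.morphologyEx(k,cv2.MORPH_OPEN,np.ones((5,5)))
c=max(cv2.findContours(k,0,1)[0],key=cv2.contourArea);r=cv2.boxPoints(cv2.minAreaRect(c));print(r)
for q in r:print(plane(T,*q,.006))
print('can',plane(T,429,339,.042),plane(T,460,211,.042))
E
```

```text
[0.56419054 0.16705709 0.0835    ] [0.49817593 0.15342758 0.075     ] 0.02501865952913429 0.03860058378950387 0.06740691917173962
11.665496654104992 12.320938059067402 12.969112027031471
foot [0.6453476  0.14106996 0.091     ]
foot [0.39641522 0.30313106 0.091     ]
foot [0.43877687 0.09689619 0.091     ]
cradle est [0.53362343 0.16055985 0.0835    ] [0.53265563 0.16075646 0.075     ]
[[304.16324 239.05925]
 [388.46262 236.33989]
 [390.69547 305.55817]
 [306.3961  308.27753]]
[ 0.56031905 -0.0073411   0.006     ]
[ 0.56540431 -0.23557133  0.006     ]
[ 0.37955152 -0.23660286  0.006     ]
[ 0.37451666 -0.0116572   0.006     ]
can [ 0.29388299 -0.32745235  0.042     ] [ 0.62698005 -0.42114901  0.042     ]
```

```bash
python3 -m jog '{"offset":[[-0.18,-0.83,0],[-0.18,-0.83,0],[-0.18,-0.83,0],[-0.18,-0.83,0],[-0.18,-0.83,0],[-0.18,-0.83,0],[-0.18,-0.83,0],[-0.18,-0.83,0],[-0.18,-0.83,0],[-0.18,-0.83,0],[0,0,0]],"angular":[[0,0,-1],[0,0,-1],[0,0,-1],[0,0,-1],[0,0,-1],[0,0,-1],[0,0,-1],[0,0,-1],[0,0,-1],[0,0,-1],[0,0,0]],"jaw":[85,85,85,85,85,75,65,60,60,60,60]}'; python3 -c "
from plant import manip
s=manip.state();print(s['joint_pos'],s['tool_pos'],s['tool_rot'])"
python3 -m jog '{"offset":[[0,0,0],[0,0,0],[0,0,0],[0,0,0],[0,0,0],[0,0,0]],"angular":[[-0.64,-0.77,0],[-0.64,-0.77,0],[-0.64,-0.77,0],[-0.64,-0.77,0],[-0.64,-0.77,0],[0,0,0]],"jaw":[60,60,60,60,60,60]}'; python3 -c "
from plant import manip
s=manip.state();print(s['joint_pos'],s['tool_pos'],s['tool_rot'])"
```

```text
time: 3.7
tool_pos: [0.4161, -0.2396, 0.2312]
tool_rot: [0.242, -0.242, -0.664, 0.665]
contact_force: [0.5, 1.3, -0.6]
gripper_width: 0.704
[-6.77025065e-01 -3.05520374e-01  1.93935858e+00 -8.68249235e-04
  1.50768957e+00  1.59123440e+00] [ 0.41611539 -0.23956808  0.23122008] [ 0.24168149 -0.24152736 -0.66425298  0.66484778]
time: 4.3
tool_pos: [0.4159, -0.2338, 0.2285]
tool_rot: [0.059, -0.402, -0.581, 0.705]
contact_force: [0.3, 0.0, 0.2]
gripper_width: 0.703
[-0.6594898  -0.70993213  2.27231634 -0.0170447   1.05781499  1.60488023] [ 0.41592759 -0.23382764  0.22849191] [ 0.05916668 -0.40240556 -0.58141089  0.70464916]
```

```bash
cat > fk.py <<'E'
from h import *
from scipy.optimize import least_squares
Rz=lambda a:R.from_euler('z',a).as_matrix();Ry=lambda a:R.from_euler('y',a).as_matrix()
M0=None
def fk(q,p):
    H,L1,L2,L3,ls,lw=p
    A=Rz(q[0]);B=A@Ry(q[1]);C=B@Ry(q[2]);D=C@Rz(q[3]);E=D@Ry(q[4]);
    pos=np.array([0,0,H])+A@[0,ls,0]+B@[0,0,L1]+C@[0,0,L2]+E@[0,lw,L3]
    F=E@Rz(q[5])   # tool approach = +z of F
    # tool: y=F z
    return pos,F
D=[([1.07300905e+00,5.33731700e-02,1.61428686e+00,1.67591512e-05,1.47602396e+00,-1.19009649e-01],[0.23081536,0.58014388,0.23005719],[-0.69376013,0.69516558,-0.13334952,0.13288942]),
([-6.77025065e-01,-3.05520374e-01,1.93935858e+00,-8.68249235e-04,1.50768957e+00,1.59123440e+00],[0.41611539,-0.23956808,0.23122008],[0.24168149,-0.24152736,-0.66425298,0.66484778]),
([-0.6594898,-0.70993213,2.27231634,-0.0170447,1.05781499,1.60488023],[0.41592759,-0.23382764,0.22849191],[0.05916668,-0.40240556,-0.58141089,0.70464916])]
s=np.load("w1.npy",allow_pickle=True).item();D.append((s['joint_pos'],s['tool_pos'],s['tool_rot']))
qm=lambda q:R.from_quat([q[1],q[2],q[3],q[0]]).as_matrix()
def res(p):return np.concatenate([fk(q,p)[0]-t for q,t,_ in D])
sol=least_squares(res,[.18,.42,.6,.3,.04,.03]);P=sol.x
OFF=[fk(q,P)[1].T@qm(r) for q,t,r in D]; TO=OFF[0]
lo=np.array([-3.01,-1.01,.06,-1.02,.09,-3.14]);hi=np.array([3.01,2.22,2.58,4.17,2.62,3.14])
def ik(pos,Rt,q0):
    def r(q):
        a,F=fk(q,P);return np.r_[(a-pos)*10,R.from_matrix((F@TO).T@Rt).as_rotvec()*2]
    s=least_squares(r,np.clip(q0,lo+1e-3,hi-1e-3),bounds=(lo,hi));return s.x,np.abs(s.fun).max()
def tool(fdir,xdir):
    f=np.array(fdir,float);f/=np.linalg.norm(f);x=np.array(xdir,float);x-=f*(x@f);x/=np.linalg.norm(x);return np.c_[x,f,np.cross(x,f)]
E
python3 - <<'E'
from fk import *
print(P.round(4),res(P).round(4)); 
for o in OFF:print(o.round(3).tolist())
q0=D[2][0]
c=np.array([.501,-.3145,0])
for az in(-32,-45,-60,-75,-90,-20):
  for a in(20,30,40,50):
    A=np.radians(a);d=np.array([np.cos(np.radians(az)),np.sin(np.radians(az)),0])
    f=d*np.cos(A)-np.array([0,0,np.sin(A)])
    out=[]
    for back in(.008,-.06):
      p=c+[0,0,.034]+f*back
      best=min((ik(p,tool(f,[0,0,-1]),x) for x in (q0,np.array([-.6,-.5,2.2,1.5,.8,0]),np.array([-.6,-.5,2.2,3,.5,0]))),key=lambda t:t[1])
      out.append((best[1].round(3),best[0].round(2).tolist()))
    print(az,a,out)
E
```

```text
[ 0.1589  0.4176  0.6008  0.2879 -0.0805  0.1547] [-0.0002 -0.0002 -0.0001 -0.0003  0.0003  0.0001 -0.0001 -0.0001 -0.
  0.0007  0.0002 -0.0001]
[[0.0, 0.0, -1.0], [-1.0, -0.0, -0.0], [-0.0, 1.0, 0.0]]
[[0.0, -0.0, -1.0], [-1.0, 0.0, -0.0], [0.0, 1.0, -0.0]]
[[0.0, -0.0, -1.0], [-1.0, 0.0, -0.0], [0.0, 1.0, -0.0]]
[[-0.0, 0.0, -1.0], [-1.0, -0.0, 0.0], [-0.0, 1.0, 0.0]]
-32 20 [(np.float64(0.097), [-0.1, -0.36, 2.5, 4.17, 0.46, -2.41]), (np.float64(0.074), [-0.52, -0.66, 2.57, -1.02, 0.09, 2.61])]
-32 30 [(np.float64(0.087), [-0.52, -0.32, 2.35, -1.02, 0.09, 2.61]), (np.float64(0.196), [-0.61, -0.59, 2.57, -0.58, 0.09, 2.12])]
-32 40 [(np.float64(0.117), [-0.68, -0.3, 2.55, 0.4, 0.09, 1.09]), (np.float64(0.136), [-0.71, -0.55, 2.58, 0.16, 0.28, 1.32])]
-32 50 [(np.float64(0.0), [-0.71, -0.26, 2.48, 0.41, 0.25, 1.06]), (np.float64(0.0), [-0.75, -0.49, 2.52, 0.29, 0.44, 1.16])]
-45 20 [(np.float64(0.298), [-0.02, -0.23, 2.49, 4.17, 0.72, -2.27]), (np.float64(0.206), [-0.4, -0.67, 2.53, -1.02, 0.33, 2.74])]
-45 30 [(np.float64(0.093), [-0.44, -0.32, 2.31, -1.02, 0.32, 2.76]), (np.float6
[... 1673 characters left out ...]
at64(0.189), [-0.19, -0.09, 1.97, -0.83, 1.21, 3.14])]
-90 50 [(np.float64(0.023), [-0.33, 0.0, 1.95, -0.75, 1.07, 3.14]), (np.float64(0.01), [-0.25, -0.09, 1.95, -0.73, 1.19, 3.14])]
-20 20 [(np.float64(0.0), [-0.14, -0.42, 2.55, 3.94, 0.28, -2.28]), (np.float64(0.217), [-0.25, -0.62, 2.58, 4.17, 0.09, -2.57])]
-20 30 [(np.float64(0.161), [-0.25, -0.38, 2.44, 4.17, 0.09, -2.55]), (np.float64(0.345), [-0.25, -0.61, 2.58, 4.17, 0.09, -2.56])]
-20 40 [(np.float64(0.28), [-0.17, -0.34, 2.58, 3.21, 0.09, -1.54]), (np.float64(0.322), [-0.78, -0.47, 2.58, 0.6, 0.42, 0.69])]
-20 50 [(np.float64(0.0), [-0.68, -0.27, 2.58, 0.93, 0.26, 0.4]), (np.float64(0.012), [-0.8, -0.47, 2.58, 0.65, 0.47, 0.62])]
```

```bash
python3 - <<'E'
from fk import *
starts=[np.array([q1,-.2,2.,q4,q5,q6]) for q1 in(-.5,0.,.3) for q4 in(0,1.5,3) for q5 in(.8,2) for q6 in(-1.5,0,1.5)]
def best(p,Rt):
    return min((ik(p,Rt,x) for x in starts),key=lambda t:t[1])
Z=np.array([0,0,1.])
az=lambda a:np.array([np.cos(np.radians(a)),np.sin(np.radians(a)),0])
for a in (40,45,50):
  A=np.radians(a)
  for la in(-89,91):
    d=az(la);f=-Z*np.cos(A)-d*np.sin(A)
    for p in([.47,-.12],[.47,-.17],[.42,-.12],[.52,-.12]):
      r=best(np.r_[p,.0225]+f*.008,tool(f,-d));print(a,la,p,r[1].round(3),r[0].round(2))
print('cradle')
for xa in(12,192):
  for lean in(0,-35):  # cell tilted button up 35: f tilts fwd
    X=az(12);t=np.radians(-lean);f=-Z*np.cos(t)+X*np.sin(t)
    r=best(np.array([.533,.16,.062]),tool(f,az(xa)));print(xa,lean,r[1].round(3),r[0].round(2))
print('regrasp')
for xa in(-89,91):
    r=best(np.array([.47,-.12,.02]),tool(-Z,az(xa)));print(xa,r[1].round(3),r[0].round(2))
E
```

```text
40 -89 [0.47, -0.12] 0.0 [-0.66  0.13  2.16  0.54  1.37  2.21]
40 -89 [0.47, -0.17] 0.0 [-0.73  0.19  2.08  0.5   1.41  2.17]
40 -89 [0.42, -0.12] 0.0 [-0.72  0.03  2.26  0.5   1.39  2.17]
40 -89 [0.52, -0.12] 0.0 [-0.6   0.22  2.06  0.56  1.35  2.25]
40 91 [0.47, -0.12] 0.0 [ 0.05 -0.09  2.08 -0.74  1.28  0.3 ]
40 91 [0.47, -0.17] 0.0 [-0.05 -0.1   2.08 -0.75  1.22  0.23]
40 91 [0.42, -0.12] 0.0 [ 0.06 -0.23  2.2  -0.73  1.29  0.3 ]
40 91 [0.52, -0.12] 0.0 [ 0.05  0.03  1.96 -0.74  1.27  0.3 ]
45 -89 [0.47, -0.12] 0.0 [-0.68  0.17  2.15  0.58  1.41  2.17]
45 -89 [0.47, -0.17] 0.0 [-0.75  0.24  2.07  0.54  1.46  2.14]
45 -89 [0.42, -0.12] 0.0 [-0.74  0.08  2.24  0.54  1.44  2.13]
45 -89 [0.52, -0.12] 0.0 [-0.62  0.26  2.05  0.61  1.4   2.21]
45 91 [0.47, -0.12] 0.0 [ 0.11 -0.06  2.07 -0.81  1.33  0.38]
45 91 [0.47, -0.17] 0.0 [ 0.01 -0.08  2.08 -0.83  1.27  0.31]
45 91 [0.42, -0.12] 0.0 [ 0.12 -0.19  2.18 -0.81  1.35  0.38]
45 91 [0.52, -0.12] 0.0 [ 0.1   0.06  1.95 -0.81  1.32  0.37]
50 -89 [0.47, -0.12] 0.0 [-0.69  0.22  2.14  0.62  1.46  2.14]
50 -89 [0.47, -0.17] 0.0 [-0.76  0.29  2.05  0.58  1.51  2.11]
50 -89 [0.42, -0.12] 0.0 [-0.76  0.14  2.23  0.58  1.49  2.1 ]
50 -89 [0.52, -0.12] 0.0 [-0.64  0.31  2.04  0.66  1.45  2.18]
50 91 [0.47, -0.12] 0.0 [ 0.16 -0.02  2.05 -0.88  1.38  0.45]
50 91 [0.47, -0.17] 0.0 [ 0.06 -0.04  2.07 -0.91  1.32  0.38]
50 91 [0.42, -0.12] 0.0 [ 0.18 -0.15  2.17 -0.87  1.4   0.45]
50 91 [0.52, -0.12] 0.0 [ 0.15  0.09  1.94 -0.89  1.38  0.43]
cradle
12 0 0.0 [ 0.16 -0.01  1.97  0.    1.18 -1.62]
12 -35 0.0 [ 0.14 -0.4   2.41  0.08  0.52 -1.7 ]
192 0 0.0 [ 0.16 -0.01  1.97 -0.    1.18  1.52]
192 -35 0.0 [ 0.14 -0.4   2.41  0.08  0.52  1.44]
regrasp
-89 0.0 [-0.4  -0.14  2.17  0.    1.12 -0.42]
91 0.0 [-0.4  -0.14  2.17 -0.    1.12  2.72]
```

```bash
cat > go.py <<'E'
from fk import *
Z=np.array([0,0,1.])
az=lambda a:np.array([np.cos(np.radians(a)),np.sin(np.radians(a)),0])
def to(p,Rt,n=1):
    s=manip.state();Rc=qm(s['tool_rot']);dp=(np.array(p)-s['tool_pos'])/.05;dr=np.degrees(R.from_matrix(Rt@Rc.T).as_rotvec())/6
    print('off',dp.round(3),'ang',dr.round(3),'| per row n=%d'%n,(dp/n).round(3),(dr/n).round(3),'t',round(s['time'],2))
    q,e=ik(np.array(p),Rt,s['joint_pos']);print('ik',q.round(2),e.round(4))
def pick():
    d=az(-45);A=np.radians(42);f=d*np.cos(A)-Z*np.sin(A);return f,tool(f,-Z),np.array([.5015,-.3145,.034])
E
python3 - <<'E'
from go import *
f,Rt,c=pick();print(f);to(c-f*.062,Rt,6)
E
```

```text
[ 0.52548275 -0.52548275 -0.66913061]
off [ 1.06  -0.962 -3.06 ] ang [-2.03  -2.236 -0.911] | per row n=6 [ 0.177 -0.16  -0.51 ] [-0.338 -0.373 -0.152] t 4.3
ik [-0.58 -0.53  2.44 -0.37  0.44  2.05] 0.0
```

```bash
python3 -m jog '{"offset":[[0.18,-0.16,-0.51],[0.18,-0.16,-0.51],[0.18,-0.16,-0.51],[0.18,-0.16,-0.51],[0.18,-0.16,-0.51],[0.18,-0.16,-0.51],[0,0,0]],"angular":[[-0.34,-0.37,-0.15],[-0.34,-0.37,-0.15],[-0.34,-0.37,-0.15],[-0.34,-0.37,-0.15],[-0.34,-0.37,-0.15],[-0.34,-0.37,-0.15],[0,0,0]],"jaw":[60,60,60,60,60,60,60]}'
python3 - <<'E'
from go import *
f,Rt,c=pick();to(c-f*.062,Rt,1)
s=manip.state();W=cam("wrist",s);im=manip.grab_frame("wrist");cv2.imwrite("pics/w2.png",im)
for p in([.5015,-.3145,.0615],[.5015,-.3145,0]):print(proj(W,p))
to(c+f*.008,Rt,5)
E
```

```text
time: 5.0
tool_pos: [0.4678, -0.2824, 0.074]
tool_rot: [-0.012, -0.508, -0.489, 0.709]
contact_force: [-1.1, 1.0, -1.4]
gripper_width: 0.705
off [0.023 0.01  0.031] ang [-0.06  -0.146  0.022] | per row n=1 [0.023 0.01  0.031] [-0.06  -0.146  0.022] t 5.0
ik [-0.58 -0.53  2.44 -0.37  0.44  2.05] 0.0
[314.66155942 235.45207446]
[313.9811164  285.79241004]
off [ 0.733 -0.707 -0.973] ang [-0.037 -0.108  0.02 ] | per row n=5 [ 0.147 -0.141 -0.195] [-0.007 -0.022  0.004] t 5.05
ik [-0.58 -0.27  2.31 -0.52  0.31  2.2 ] 0.0
```

View pics/w2.png

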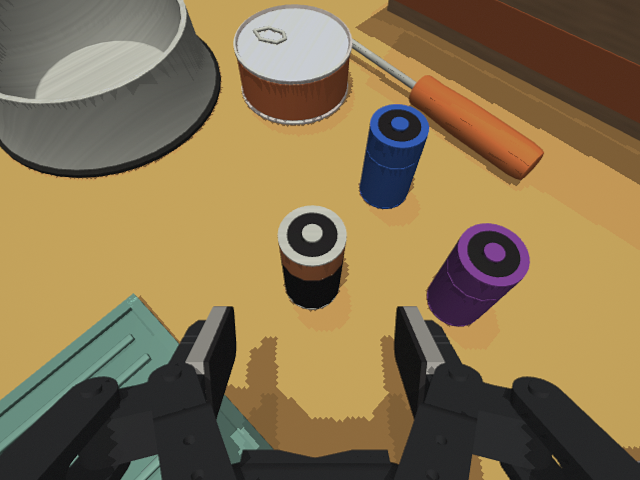

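The cell's button shows at (312,233), against a predicted (315,235), so it sits centred between the fingers. I'll advance and close.

```bash
python3 -m jog '{"offset":[[0.15,-0.14,-0.2],[0.15,-0.14,-0.2],[0.15,-0.14,-0.2],[0.15,-0.14,-0.19],[0.13,-0.14,-0.19],[0,0,0]],"angular":[[0,0,0],[0,0,0],[0,0,0],[0,0,0],[0,0,0],[0,0,0]],"jaw":[60,60,60,60,60,60]}'
python3 - <<'E'
from go import *
f,Rt,c=pick();to(c+f*.008,Rt,1)
E
python3 -m jog '{"offset":[[0,0,0],[0,0,0],[0,0,0],[0,0,0],[0,0,0]],"angular":[[0,0,0],[0,0,0],[0,0,0],[0,0,0],[0,0,0]],"jaw":[28,28,28,28,28]}'
python3 - <<'E'
from go import *
s=manip.state();W=cam("wrist",s);im=manip.grab_frame("wrist");cv2.imwrite("pics/w3.png",im);print(s['contact_force'])
E
```

```text
time: 5.65
tool_pos: [0.5081, -0.3215, 0.0341]
tool_rot: [-0.017, -0.513, -0.485, 0.708]
contact_force: [-0.0, 0.2, -0.2]
gripper_width: 0.7
off [-0.048  0.055 -0.108] ang [ 0.026 -0.026  0.041] | per row n=1 [-0.048  0.055 -0.108] [ 0.026 -0.026  0.041] t 5.65
ik [-0.58 -0.27  2.31 -0.52  0.31  2.2 ] 0.0
time: 6.15
tool_pos: [0.5075, -0.3203, 0.034]
tool_rot: [-0.018, -0.513, -0.485, 0.708]
contact_force: [-3.3, 2.9, 8.2]
gripper_width: 0.365
[-3.27072471  2.86828466  8.23800701]
```

View pics/w3.png

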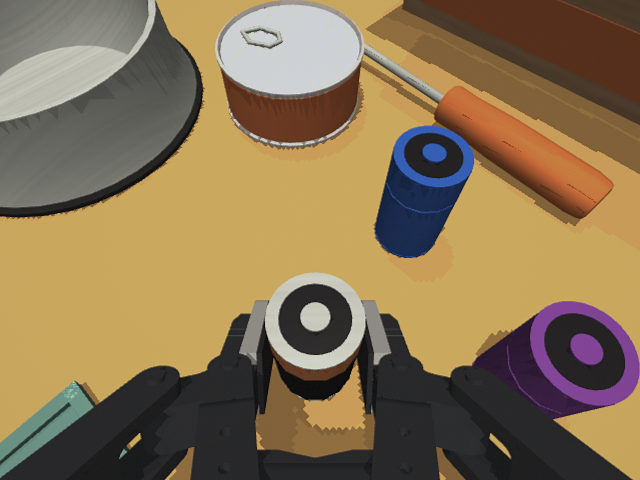

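```bash
python3 - <<'E'
from go import *
s=manip.state();Rt=qm(s['tool_rot']);print('axis in tool',Rt.T@Z,'tcp',s['tool_pos'])
np.save('grasp.npy',s,allow_pickle=True)
w=np.load("w1.npy",allow_pickle=True).item();W=cam("wrist",w);T=cam("top")
im=cv2.imread('pics/w1.png');
for q in [(525,208),(467,331)]:print('mat corner/edge',plane(W,*q,.006))
# rectify mat patch: x .37-.57, y -.09..-.0  1px=.25mm, at z=.006
for nm,C,I,y0,y1 in(('w',W,im,-.10,-.0),('t',T,cv2.imread('pics/top0.png'),-.24,0.)):
    sc=4000 if nm=='w' else 2500
    ys=np.arange(y1,y0,-1/sc);xs=np.arange(.58,.37,-1/sc)
    K,A,o=C
    gx,gy=np.meshgrid(ys,xs);p=np.stack([gy,gx,np.full_like(gx,.006)],-1)-o;q=p@A
    mx=(K[0]*q[...,0]/q[...,2]+K[2]).astype('f');my=(K[1]*q[...,1]/q[...,2]+K[3]).astype('f')
    r=cv2.remap(I,mx,my,1);cv2.imwrite(f'pics/mat{nm}.png',r[:600,:800]);print(r.shape)
E
```

```text
axis in tool [-0.74387888 -0.66831043  0.00232039] tcp [ 0.50746644 -0.32032445  0.03392857]
mat corner/edge [ 0.56391579 -0.00549779  0.006     ]
mat corner/edge [ 0.43126747 -0.01356965  0.006     ]
(840, 400, 3)
(525, 600, 3)
```

View pics/matw.png

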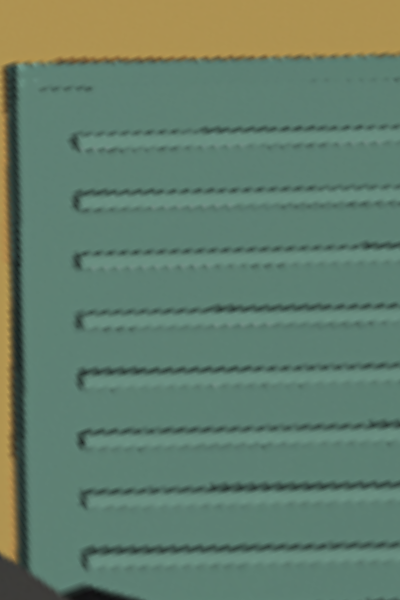

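```bash
cat >> go.py <<'E'
def lay(h):
    s=np.load('grasp.npy',allow_pickle=True).item();Rt=qm(s['tool_rot']);tcp=s['tool_pos']
    n=Rt[:,2].copy();n[2]=0;n/=np.linalg.norm(n);d=np.cross(n,Z)
    if d@Rt[:,1]<0:d=-d
    D=az(-88.6);B0=np.c_[d,np.cross(Z,d),Z];B1=np.c_[-Z,np.cross(D,-Z),D];Q=B1@B0.T
    c=np.array([.5015,-.3145,0]);flat=np.array([.480,-.12,0.0221+h])-D*.030
    return flat-Q@(c-tcp),Q@Rt
E
python3 -m jog '{"offset":[[0,0,0.3],[0,0,0.5],[0,0,0.5],[0,0,0.4],[0,0,0.2]],"angular":[[0,0,0],[0,0,0],[0,0,0],[0,0,0],[0,0,0]],"jaw":[28,28,28,28,28]}'
python3 - <<'E'
from go import *
p,Rl=lay(.06);print(p,Rl.round(3));to(p,Rl,18)
print(lay(0)[0])
E
```

```text
time: 6.7
tool_pos: [0.5068, -0.3199, 0.129]
tool_rot: [-0.017, -0.513, -0.485, 0.708]
contact_force: [1.1, -0.6, -0.2]
gripper_width: 0.365
[ 0.4802229  -0.12392429  0.07376294] [[-0.02  -0.018 -1.   ]
 [ 0.744  0.668 -0.027]
 [ 0.668 -0.744  0.   ]]
off [-0.531  3.919 -1.104] ang [14.059  5.998 -5.656] | per row n=18 [-0.03   0.218 -0.061] [ 0.781  0.333 -0.314] t 6.7
ik [-0.67  0.1   2.09  0.54  1.48  2.25] 0.0
[ 0.4802229  -0.12392429  0.01376294]
```

```bash
python3 -m jog '{"offset":[[-0.03,0.22,0.06],[-0.03,0.22,0.06],[-0.03,0.22,0.06],[-0.03,0.22,0.06],[-0.03,0.22,0.06],[-0.03,0.22,0],[-0.03,0.22,0],[-0.03,0.22,0],[-0.03,0.22,0]],"angular":[[0.78,0.33,-0.31],[0.78,0.33,-0.31],[0.78,0.33,-0.31],[0.78,0.33,-0.31],[0.78,0.33,-0.31],[0.78,0.33,-0.31],[0.78,0.33,-0.31],[0.78,0.33,-0.31],[0.78,0.33,-0.31]],"jaw":[28,28,28,28,28,28,28,28,28]}'
python3 - <<'E'
from go import *
p,Rl=lay(.06);to(p,Rl,9)
E
```

```text
time: 7.6
tool_pos: [0.4924, -0.2198, 0.141]
tool_rot: [-0.343, 0.434, 0.625, -0.551]
contact_force: [0.2, -0.0, -1.3]
gripper_width: 0.365
off [-0.244  1.918 -1.345] ang [ 6.982  3.014 -2.844] | per row n=9 [-0.027  0.213 -0.149] [ 0.776  0.335 -0.316] t 7.6
ik [-0.67  0.1   2.09  0.54  1.48  2.25] 0.0
```

```bash
python3 -m jog '{"offset":[[-0.03,0.21,-0.1],[-0.03,0.21,-0.1],[-0.03,0.21,-0.1],[-0.03,0.21,-0.15],[-0.03,0.21,-0.15],[-0.03,0.21,-0.15],[-0.03,0.21,-0.2],[-0.03,0.21,-0.2],[0,0.22,-0.2],[0,0,0]],"angular":[[0.78,0.33,-0.32],[0.78,0.33,-0.32],[0.78,0.33,-0.32],[0.78,0.33,-0.32],[0.78,0.33,-0.32],[0.78,0.33,-0.32],[0.78,0.33,-0.32],[0.78,0.33,-0.32],[0.78,0.33,-0.32],[0,0,0]],"jaw":[28,28,28,28,28,28,28,28,28,28]}'
python3 - <<'E'
from go import *
p,Rl=lay(.06);to(p,Rl,1)
s=manip.state();cv2.imwrite("pics/w4.png",manip.grab_frame("wrist"));im=manip.grab_frame("scene");cv2.imwrite("pics/s4.png",cv2.resize(im[160:340,180:380],None,fx=3,fy=3,interpolation=2))
p,Rl=lay(0);to(p,Rl,1)
E
```

```text
time: 8.6
tool_pos: [0.4786, -0.1245, 0.0707]
tool_rot: [-0.643, 0.28, 0.649, -0.294]
contact_force: [-0.3, -0.5, -2.6]
gripper_width: 0.364
off [0.032 0.011 0.061] ang [-0.02  -0.013  0.053] | per row n=1 [0.032 0.011 0.061] [-0.02  -0.013  0.053] t 8.6
ik [-0.67  0.1   2.09  0.54  1.48  2.25] 0.0
off [-0.005  0.035 -1.196] ang [0.023 0.04  0.044] | per row n=1 [-0.005  0.035 -1.196] [0.023 0.04  0.044] t 8.7
ik [-0.67  0.18  2.12  0.55  1.39  2.19] 0.0
```

View pics/w4.png

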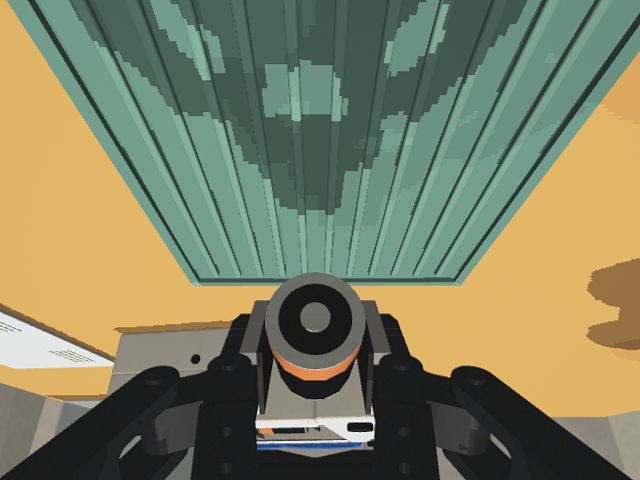

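View pics/s4.png

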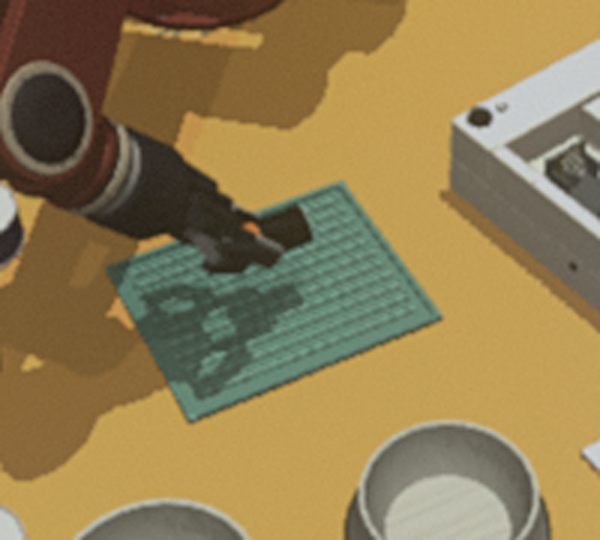

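```bash
python3 -m jog '{"offset":[[0,0.03,-0.3],[0,0,-0.35],[0,0,-0.3],[0,0,-0.15],[0,0,-0.06],[0,0,0],[0,0,0]],"angular":[[0,0,0],[0,0,0],[0,0,0],[0,0,0],[0,0,0],[0,0,0],[0,0,0]],"jaw":[28,28,28,28,28,28,28]}'
python3 - <<'E'
from go import *
p,Rl=lay(0);to(p,Rl,1);print(manip.state()['contact_force'])
E
```

```text
time: 9.4
tool_pos: [0.4814, -0.1246, 0.0167]
tool_rot: [-0.64, 0.283, 0.65, -0.295]
contact_force: [-0.3, 0.3, -1.9]
gripper_width: 0.368
off [-0.023  0.013 -0.059] ang [0.023 0.057 0.05 ] | per row n=1 [-0.023  0.013 -0.059] [0.023 0.057 0.05 ] t 9.4
ik [-0.67  0.18  2.12  0.55  1.39  2.19] 0.0
[-0.33547851  0.28320442 -1.8568496 ]
```

```bash
for i in 1 2; do python3 -m jog '{"offset":[[-0.01,0,-0.02],[-0.01,0,-0.02],[0,0,0]],"angular":[[0,0,0],[0,0,0],[0,0,0]],"jaw":[28,28,28]}'; done
```

```text
time: 9.7
tool_pos: [0.48, -0.1244, 0.0145]
tool_rot: [-0.641, 0.283, 0.65, -0.295]
contact_force: [-0.1, 0.6, -1.4]
gripper_width: 0.365
time: 10.0
tool_pos: [0.48, -0.1245, 0.0141]
tool_rot: [-0.64, 0.282, 0.651, -0.294]
contact_force: [-0.6, 0.7, 6.0]
gripper_width: 0.363
```

```bash
python3 -m jog '{"offset":[[0,0,0],[0,0,0],[0,0,0],[0,0,0.02],[0.01,-0.27,0.3],[0.01,-0.4,0.45],[0.01,-0.4,0.45],[0.01,-0.3,0.6],[0,0,0.4],[0,0,0]],"angular":[[0,0,0],[0,0,0],[0,0,0],[0,0,0],[0,0,0],[0,0,0],[0,0,0],[0,0,0],[0,0,0],[0,0,0]],"jaw":[40,50,60,70,70,70,70,70,70,70]}'
python3 - <<'E'
from go import *
cv2.imwrite("pics/t5.png",cv2.resize(manip.grab_frame("top")[220:320,290:400],None,fx=5,fy=5,interpolation=2))
Rl=tool(-Z,az(91.4));s=manip.state();to([.48,-.13,.14],Rl,9);print(s['joint_pos'])
E
```

```text
time: 11.0
tool_pos: [0.4825, -0.194, 0.1263]
tool_rot: [-0.639, 0.284, 0.651, -0.295]
contact_force: [0.1, 0.3, 0.5]
gripper_width: 0.819
off [-0.03   1.258  0.315] ang [-6.95  -0.096  0.   ] | per row n=9 [-0.003  0.14   0.035] [-0.772 -0.011  0.   ] t 11.05
ik [-0.41 -0.22  2.03 -0.    1.34  2.7 ] 0.0
[-0.78503129  0.198554    1.76737159  0.48875772  1.72398887  2.26964383]
```

View pics/t5.png

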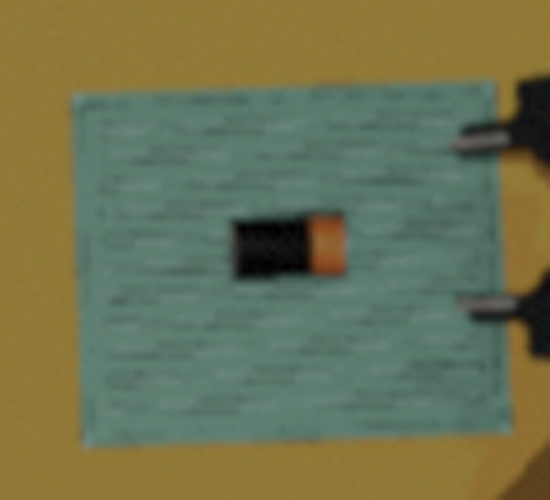

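The cell lies along the ribs with its button toward −y. I'll bring the tool upright above it.

```bash
python3 -m jog '{"offset":[[0,0.14,0.04],[0,0.14,0.04],[0,0.14,0.04],[0,0.14,0.03],[0,0.14,0.03],[0,0.14,0.03],[0,0.14,0.03],[0,0.14,0.03],[0,0.14,0.03],[0,0,0]],"angular":[[-0.77,-0.01,0],[-0.77,-0.01,0],[-0.77,-0.01,0],[-0.77,-0.01,0],[-0.77,-0.01,0],[-0.77,-0.01,0],[-0.77,-0.01,0],[-0.77,-0.01,0],[-0.77,-0.01,0],[0,0,0]],"jaw":[70,70,70,70,70,70,70,70,70,70]}'
python3 - <<'E'
from go import *
s=manip.state();np.save('w5.npy',s,allow_pickle=True);cv2.imwrite("pics/w5.png",manip.grab_frame("wrist"))
Rl=tool(-Z,az(91.4));to([.48,-.13,.14],Rl,1)
E
```

```text
time: 12.05
tool_pos: [0.4797, -0.1266, 0.1363]
tool_rot: [-0.496, 0.491, 0.507, -0.507]
contact_force: [-0.6, -0.3, -0.2]
gripper_width: 0.821
off [ 0.004 -0.048  0.072] ang [-0.056 -0.045 -0.019] | per row n=1 [ 0.004 -0.048  0.072] [-0.056 -0.045 -0.019] t 12.1
ik [-0.41 -0.22  2.03 -0.    1.34  2.7 ] 0.0
```

View pics/w5.png

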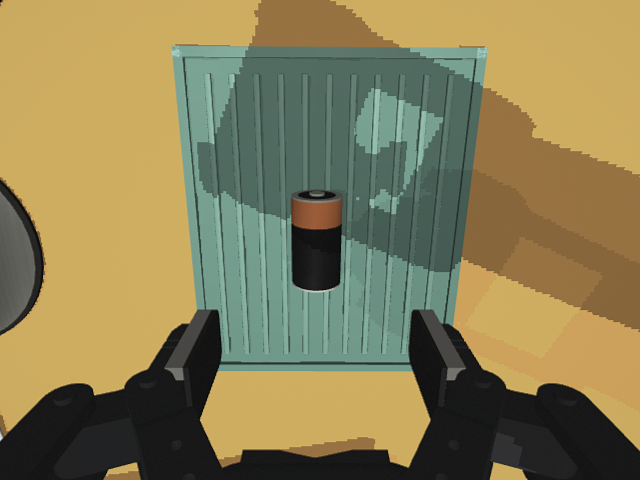

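```bash
python3 - <<'E'
import cv2
t=cv2.imread('pics/w5.png')
cv2.imwrite('pics/w5z.png',cv2.resize(t[180:300,270:365],None,fx=5,fy=5,interpolation=2))
from go import *
s=np.load('w5.npy',allow_pickle=True).item();W=cam("wrist",s);T=cam("top")
for q in((317,202.5),(317,290.5)):print(plane(W,*q,.0381))
f=lambda x,y:((x+.5)/5-.5+290,(y+.5)/5-.5+220)
for q in((234,248),(347,244)):print('top',plane(T,*f(*q),.0381),plane(T,*f(*q),.0216))
E
```

```text
[ 0.48030939 -0.14972112  0.0381    ]
[ 0.4785954  -0.09200567  0.0381    ]
top [ 0.47636256 -0.09167222  0.0381    ] [ 0.47716137 -0.09251415  0.0216    ]
top [ 0.47787447 -0.15104895  0.0381    ] [ 0.4786918  -0.15261791  0.0216    ]
```

View pics/w5z.png

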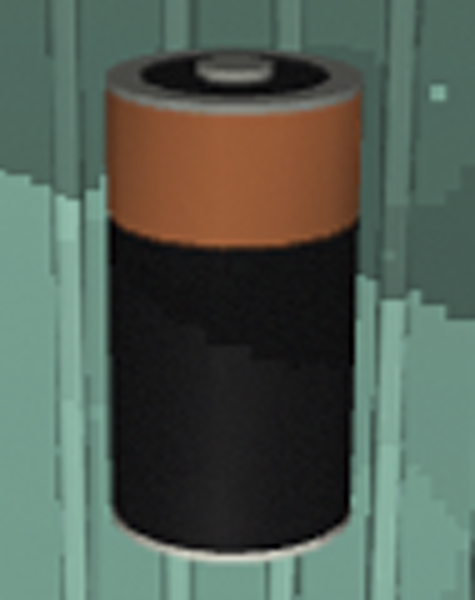

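```bash
python3 -m jog '{"offset":[[0,0.05,-0.3],[0,0,-0.5],[0,0,-0.5],[0,0,-0.5],[0,0,-0.4],[0,0,-0.2],[0,0,0],[0,0,0]],"angular":[[-0.05,-0.04,-0.02],[0,0,0],[0,0,0],[0,0,0],[0,0,0],[0,0,0],[0,0,0],[0,0,0]],"jaw":[70,65,60,60,60,60,60,60]}'
python3 - <<'E'
from go import *
Rl=tool(-Z,az(91.4));to([.4796,-.124,.0106],Rl,1);print(manip.state()['contact_force'])
E
```

```text
time: 12.9
tool_pos: [0.4812, -0.1277, 0.0186]
tool_rot: [-0.494, 0.496, 0.505, -0.505]
contact_force: [0.3, -0.3, 0.8]
gripper_width: 0.705
off [-0.031  0.073 -0.159] ang [0.01  0.022 0.039] | per row n=1 [-0.031  0.073 -0.159] [0.01  0.022 0.039] t 12.9
ik [-0.4  -0.11  2.15 -0.    1.09  2.71] 0.0
[ 0.32754844 -0.30148708  0.76674123]
```

```bash
python3 -m jog '{"offset":[[-0.03,0.07,-0.08],[0,0,-0.08],[0,0,0],[0,0,0]],"angular":[[0.01,0.02,0.04],[0,0,0],[0,0,0],[0,0,0]],"jaw":[60,60,60,60]}'
python3 - <<'E'
from go import *
Rl=tool(-Z,az(91.4));to([.4796,-.124,.0106],Rl,1);print(manip.state()['contact_force'])
E
```

```text
time: 13.3
tool_pos: [0.4796, -0.1237, 0.0105]
tool_rot: [-0.494, 0.494, 0.506, -0.506]
contact_force: [-0.3, -0.4, -0.6]
gripper_width: 0.704
off [ 0.001 -0.006  0.002] ang [ 0.003  0.004 -0.007] | per row n=1 [ 0.001 -0.006  0.002] [ 0.003  0.004 -0.007] t 13.3
ik [-0.4  -0.11  2.15 -0.    1.09  2.71] 0.0
[-0.31537452 -0.37014182 -0.58712111]
```

```bash
python3 -m jog '{"offset":[[0,0,0],[0,0,0],[0,0,0],[0,0,0],[0,0,0],[0,0,0.2],[0,0,0.5],[0,0,0.7],[0,0,0.7],[0,0,0.5],[0,0,0.3],[0,0,0]],"angular":[[0,0,0],[0,0,0],[0,0,0],[0,0,0],[0,0,0],[0,0,0],[0,0,0],[0,0,0],[0,0,0],[0,0,0],[0,0,0],[0,0,0]],"jaw":[28,28,28,28,28,28,28,28,28,28,28,28]}'
python3 - <<'E'
from go import *
s=manip.state();np.save('w6.npy',s,allow_pickle=True);cv2.imwrite("pics/w6.png",manip.grab_frame("wrist"))
E
cat > plan.py <<'E'
import numpy as np
# cell pose (xf,zf,t) in mm cradle frame; clearance to spring wall corner, lip, contact wall, floor
def chk(xf,zf,t):
    c,s=np.cos(np.radians(t)),np.sin(np.radians(t))
    # signed distance from points to cell (box 0..60 x +-16.5 union button)
    def sd(px,pz):
        u=(px-xf)*c+(pz-zf)*s; w=-(px-xf)*s+(pz-zf)*c
        def box(u,w,a,b,h):
            dx=max(a-u,u-b);dw=abs(w)-h
            return np.hypot(max(dx,0),max(dw,0))+min(max(dx,dw),0)
        return min(box(u,w,0,60,16.5),box(u,w,0,61.5,4.8))
    lip=min(sd(31.25,z) for z in np.linspace(34.5,38.5,9));
    lip=min(lip,min(sd(x,34.5) for x in np.linspace(31.25,35.25,6)),min(sd(x,38.5) for x in np.linspace(31.25,40,9)))
    cw=min(sd(35.25,z) for z in np.linspace(0,34.5,30))
    sw=min([sd(-35.25,z) for z in np.linspace(0,30,30)]+[sd(x,30) for x in np.linspace(-40,-35.25,6)])
    fl=zf-16.5*c if 1 else 0
    # spring depth: furthest face incursion over end turn (z 9.5..23.5)
    face=[xf-(z-zf)*s/c for z in (9.5,16.5,23.5)]
    comp=-19.25-np.array(face)
    return lip,cw,sw,fl,comp.round(1)
E
python3 - <<'E'
from plan import *
# per tilt, search best (xf,zf) maximizing min clearance, comp centre<12.8
for t in (45,40,35,32,30,28,26,24,22,20,17,14,11,8,5,2,0):
    best=None
    for xf in np.arange(-33,-14,.5):
        for zf in np.arange(15.5,45,.5):
            l,c,s,f,cp=chk(xf,zf,t)
            if cp.max()>13:continue
            m=min(l,c,s,f+ (0.0))
            if best is None or m>best[0]:best=(m,xf,zf,l,c,s,f,cp)
    print(t,[np.round(b,1) for b in best])
E
```

```text
time: 14.5
tool_pos: [0.4808, -0.1243, 0.1578]
tool_rot: [-0.492, 0.495, 0.507, -0.506]
contact_force: [0.8, 0.2, -1.5]
gripper_width: 0.369
45 [np.float64(22.5), np.float64(-18.0), np.float64(44.5), np.float64(22.6), np.float64(28.2), np.float64(22.5), np.float64(32.8), array([-36.2, -29.2, -22.2])]
40 [np.float64(21.0), np.float64(-20.0), np.float64(44.5), np.float64(21.0), np.float64(26.7), np.float64(21.0), np.float64(31.9), array([-28.6, -22.7, -16.9])]
35 [np.float64(19.0), np.float64(-22.0), np.float64(44.5), np.float64(19.0), np.float64(24.5), np.float64(19.2), np.float64(31.0), array([-21.8, -16.9, -12. ])]
32 [np.float64(17.6), np.float64(-23.5), np.float64(44.5), np.float64(17.6), np.float64(23.1), np.float64(17.6), np.float64(30.5), array([-17.6, -13.2,  -8.9])]
30 [np.float64(16.6), np.float64(-24.5), np.float64(44.5), np.float64(16.6), np.float64(22.0), np.float64(16.6), np.float64(30.2), array([-15. , -10.9,  -6.9])]
28 [np.float64(15.4), np.float64(-25.5), np.float64(44.5), np.float64(15.4), np.float64(20.8), np.float64(15.4), np.float64(29.9), array([-12.4,  -8.6,  -
[... 1005 characters left out ...]
at64(3.1), np.float64(6.2), np.float64(3.1), np.float64(18.3), array([ 8.9, 10.3, 11.6])]
8 [np.float64(3.2), np.float64(-33.0), np.float64(37.5), np.float64(3.2), np.float64(6.5), np.float64(3.3), np.float64(21.2), array([ 9.8, 10.8, 11.8])]
5 [np.float64(3.3), np.float64(-33.0), np.float64(42.5), np.float64(3.3), np.float64(7.0), np.float64(3.3), np.float64(26.1), array([10.9, 11.5, 12.1])]
2 [np.float64(3.3), np.float64(-32.5), np.float64(44.5), np.float64(3.4), np.float64(7.2), np.float64(3.3), np.float64(28.0), array([12. , 12.3, 12.5])]
0 [np.float64(3.2), np.float64(-32.0), np.float64(20.0), np.float64(3.2), np.float64(5.8), np.float64(3.2), np.float64(3.5), array([12.8, 12.8, 12.8])]
```

View pics/w6.png

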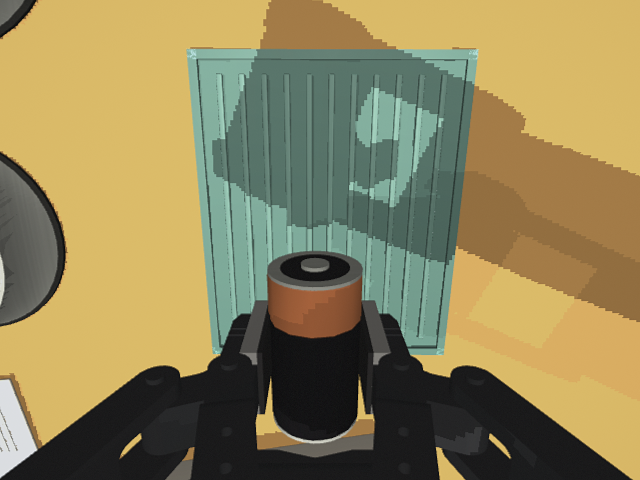

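```bash
cat > wp.py <<'E'
from plan import *
import heapq
xs=np.arange(-33,-11.9,.75);zs=np.arange(16.5,46,1.);ts=np.arange(0,45,2.5)
C=np.full((len(xs),len(zs),len(ts)),-1.)
for i,x in enumerate(xs):
  for j,z in enumerate(zs):
    for k,t in enumerate(ts):
      l,c,s,f,cp=chk(x,z,t);sn,cs=np.sin(np.radians(t)),np.cos(np.radians(t))
      low=z-16.5*cs
      m=min(l,c,s,f+1.5)
      if low<9.5:
          m=min(m,13.2-cp.max())
      elif low<24:
          lx=x+16.5*sn
          m=min(m,min(lx,x-(23.5-z)*sn/cs)+18.5)
      C[i,j,k]=m
np.save('C.npy',C)
start=(np.argmin(abs(xs+18)),len(zs)-1,np.argmin(abs(ts-35)));goal=(np.argmin(abs(xs+30)),0,0)
import itertools
def run(th):
    D={start:0};P={};h=[(0,start)]
    while h:
        d,s=heapq.heappop(h)
        if s==goal:break
        if d>D[s]:continue
        for dd in itertools.product((-1,0,1),repeat=3):
            n=tuple(np.add(s,dd))
            if any(a<0 or a>=b for a,b in zip(n,C.shape)) or C[n]<th:continue
            e=d+abs(dd[0])*.75+abs(dd[1])+abs(dd[2])*1.2+ 1.0/max(C[n],.1)
            if e<D.get(n,1e9):D[n]=e;P[n]=s;heapq.heappush(h,(e,n))
    if goal not in P:return None
    p=[goal]
    while p[-1]!=start:p.append(P[p[-1]])
    return p[::-1]
print(C[goal],C[start])
for th in(2.5,2,1.75,1.5,1.25,1,.75,.5,.25,0):
    p=run(th)
    if p:
        print('th',th)
        for n in p:print(xs[n[0]],zs[n[1]],ts[n[2]],C[n].round(2),chk(xs[n[0]],zs[n[1]],ts[n[2]])[4])
        break
E
python3 wp.py
```

```text
1.5 17.48270380031196
th 0.75
-18.0 45.5 35.0 17.48 [-26.5 -21.6 -16.7]
-18.0 44.5 37.5 18.24 [-28.1 -22.7 -17.4]
-18.0 43.5 37.5 17.45 [-27.3 -22.  -16.6]
-18.0 42.5 37.5 16.65 [-26.6 -21.2 -15.8]
-18.0 41.5 37.5 15.86 [-25.8 -20.4 -15.1]
-18.0 40.5 37.5 15.07 [-25.  -19.7 -14.3]
-18.0 39.5 37.5 14.27 [-24.3 -18.9 -13.5]
-18.0 38.5 37.5 13.48 [-23.5 -18.1 -12.8]
-18.0 37.5 37.5 12.69 [-22.7 -17.4 -12. ]
-17.25 36.5 37.5 11.23 [-22.7 -17.3 -12. ]
-17.25 35.5 37.5 10.46 [-22.  -16.6 -11.2]
-17.25 34.5 37.5 9.69 [-21.2 -15.8 -10.4]
-17.25 33.5 37.5 8.92 [-20.4 -15.   -9.7]
-17.25 32.5 37.5 8.16 [-19.6 -14.3  -8.9]
-17.25 31.5 37.5 7.39 [-18.9 -13.5  -8.1]
-17.25 30.5 37.5 6.62 [-18.1 -12.7  -7.4]
-17.25 29.5 37.5 5.85 [-17.3 -12.   -6.6]
-17.25 28.5 37.5 5.09 [-16.6 -11.2  -5.8]
-17.25 27.5 37.5 4.3 [-15.8 -10.4  -5.1]
-17.25 26.5 37.5 3.5 [-15.   -9.7  -4.3]
-17.25 25.5 37.5 2.71 [-14.3  -8.9  -3.5]
-17.25 24.5 37.5 1.92 [-13.5  -8.1  -2.8]
-17.25 23.5 37.5 1.12 [-12.7  -7.4  -2. ]
-18.0 22.5 37.5 0.79 [-11.2  -5.9  -0.5]
-18.75 22.5 37.5 1.24 [-10.5  -5.1   0.3]
-19.5 22.5 37.5 1.7 [
[... 299 characters left out ...]
.5 3.17 [-3.7  1.6  7. ]
-26.25 22.5 35.0 3.07 [-2.1  2.8  7.7]
-27.0 22.5 35.0 2.46 [-1.4  3.5  8.5]
-27.75 22.5 35.0 1.84 [-0.6  4.3  9.2]
-28.5 22.5 32.5 1.66 [1.  5.4 9.9]
-29.25 22.5 32.5 1.03 [ 1.7  6.2 10.6]
-30.0 23.5 30.0 1.26 [ 2.7  6.7 10.8]
-30.75 23.5 27.5 0.99 [ 4.2  7.9 11.5]
-30.75 22.5 25.0 0.91 [ 5.4  8.7 12. ]
-30.0 21.5 22.5 1.56 [ 5.8  8.7 11.6]
-30.0 21.5 20.0 1.7 [ 6.4  8.9 11.5]
-30.0 20.5 17.5 1.16 [ 7.3  9.5 11.7]
-30.0 19.5 15.0 1.4 [ 8.1  9.9 11.8]
-30.0 19.5 12.5 1.54 [ 8.5 10.1 11.6]
-30.0 18.5 10.0 1.6 [ 9.2 10.4 11.6]
-30.0 18.5 7.5 1.8 [ 9.6 10.5 11.4]
-30.0 18.5 5.0 2.0 [10.  10.6 11.2]
-30.0 17.5 2.5 1.93 [10.4 10.7 11. ]
-30.0 16.5 0.0 1.5 [10.8 10.8 10.8]
```

```bash
python3 - <<'E'
from go import *
m=manip.camera_model('wrist');M=np.array(m['mount']);Mi=np.linalg.inv(M)
def pt(p):
    q=(Mi@np.r_[p,1])[:3];return np.array([m['fx']*q[0]/q[2]+m['cx'],m['fy']*q[1]/q[2]+m['cy']]).round(1)
for zg in(.032,.033,.034):
  for ya in(-.010,-.011,-.012):
    print(zg,ya,'button c',pt([-(.0615-zg),ya,0]),'rim front(top line)',pt([-(.06-zg),ya-.0165,0]),'flat topline',pt([zg,ya-.0165,0]))
t=cv2.imread('pics/w6.png');cv2.imwrite('pics/w6z.png',cv2.resize(t[240:460,250:380],None,fx=2.7,fy=2.7,interpolation=2))
X=az(12);to([.5331+.002,.1605,.23],tool(-Z,-X),13)
E
```

```text
0.032 -0.01 button c [320.2 258.4] rim front(top line) [320.8 282.2] flat topline [320.  438.2]
0.032 -0.011 button c [320.2 259.4] rim front(top line) [320.9 283.6] flat topline [320.  440.4]
0.032 -0.012 button c [320.2 260.5] rim front(top line) [320.9 284.9] flat topline [320.  442.6]
0.033 -0.01 button c [320.1 261.1] rim front(top line) [320.8 285.2] flat topline [320.  440.5]
0.033 -0.011 button c [320.2 262.2] rim front(top line) [320.9 286.6] flat topline [320.  442.7]
0.033 -0.012 button c [320.2 263.2] rim front(top line) [320.9 287.9] flat topline [320.  444.9]
0.034 -0.01 button c [320.1 263.8] rim front(top line) [320.8 288.1] flat topline [320.  442.7]
0.034 -0.011 button c [320.2 264.9] rim front(top line) [320.8 289.5] flat topline [320. 445.]
0.034 -0.012 button c [320.2 266. ] rim front(top line) [320.9 290.9] flat topline [320.  447.2]
off [1.108 5.687 1.486] ang [-7.0000e-03  1.5000e-02  1.6762e+01] | per row n=13 [0.085 0.437 0.114] [-1.000e-03  1.000e-03  1.289e+00] t 14.55
ik [ 0.16 -0.11  1.77 -0.    1.48  1.52] 0.0
```

View pics/w6z.png

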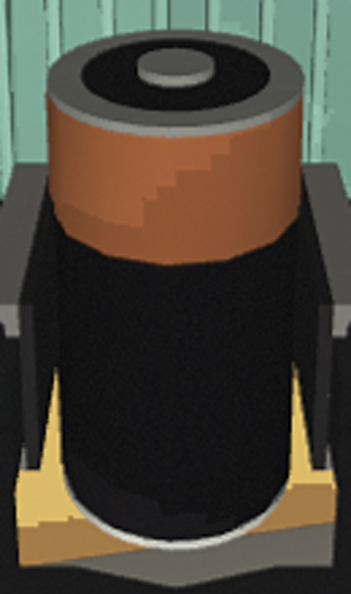

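```bash
python3 -m jog '{"offset":[[0.03,0.15,0.13],[0.06,0.3,0.13],[0.07,0.36,0.13],[0.07,0.36,0.13],[0.07,0.36,0.13],[0.07,0.36,0.13],[0.07,0.36,0.13],[0.07,0.36,0.13],[0.07,0.36,0.1]],"angular":[[0,0,1],[0,0,1],[0,0,1],[0,0,1],[0,0,1],[0,0,1],[0,0,1],[0,0,1],[0,0,1]],"jaw":[28,28,28,28,28,28,28,28,28]}'
python3 -m jog '{"offset":[[0.07,0.36,0.1],[0.07,0.36,0.1],[0.07,0.36,0.1],[0.07,0.36,0.1],[0.07,0.36,0.1],[0.07,0.36,0],[0.07,0.36,0],[0.07,0.2,0],[0,0,0]],"angular":[[0,0,1],[0,0,1],[0,0,1],[0,0,1],[0,0,1],[0,0,1],[0,0,1],[0,0,0.76],[0,0,0]],"jaw":[28,28,28,28,28,28,28,28,28]}'
cat >> go.py <<'E'
CR=np.array([.5334,.159,.045]);XA=az(12.);YA=az(102.);ZG,YG=.0335,-.011
def ins(xf,zf,t):
    """tool pose for the cell's flat centre at cradle (xf,zf) mm, button up by t deg"""
    c,s=np.cos(np.radians(t)),np.sin(np.radians(t))
    a=XA*c+Z*s;u=-XA*s+Z*c
    Rt=np.c_[-a,-u,np.cross(-a,-u)]
    flat=CR+XA*xf/1000+Z*zf/1000
    return flat+a*ZG+u*YG,Rt
def now():
    s=manip.state();Rt=qm(s['tool_rot']);a=-Rt[:,0];u=-Rt[:,1];f=s['tool_pos']-a*ZG-u*YG-CR
    print('cell xf %.2f y %.2f zf %.2f tilt %.2f yawerr %.2f'%(f@XA*1e3,f@YA*1e3,f[2]*1e3,np.degrees(np.arcsin(a[2])),np.degrees(np.arcsin(a@YA))),'F',s['contact_force'].round(1),'grip',round(s['gripper_width'],3),'t',round(s['time'],2))
E
python3 - <<'E'
from go import *
now();p,Rt=ins(-18,75,37.5);to(p,Rt,7)
E
```

```text
time: 15.45
tool_pos: [0.5074, 0.0256, 0.2098]
tool_rot: [0.21, -0.207, -0.675, 0.676]
contact_force: [-0.6, -0.4, -0.5]
gripper_width: 0.364
time: 16.35
tool_pos: [0.5355, 0.1615, 0.2342]
tool_rot: [0.073, -0.076, 0.703, -0.703]
contact_force: [0.0, 0.4, -1.9]
gripper_width: 0.362
cell xf -30.90 y 2.00 zf 200.40 tilt -0.26 yawerr 0.07 F [ 0.   0.4 -1.9] grip 0.362 t 16.35
off [ 0.258  0.013 -2.052] ang [ 1.307 -6.157 -0.013] | per row n=7 [ 0.037  0.002 -0.293] [ 0.187 -0.88  -0.002] t 16.35
ik [ 0.14 -0.46  2.34  0.08  0.61  1.45] 0.0
```

```bash
python3 -m jog '{"offset":[[0.04,0,-0.29],[0.04,0,-0.29],[0.04,0,-0.29],[0.04,0,-0.29],[0.04,0,-0.29],[0.04,0,-0.29],[0.04,0.01,-0.29],[0,0,0],[0,0,0]],"angular":[[0.19,-0.88,0],[0.19,-0.88,0],[0.19,-0.88,0],[0.19,-0.88,0],[0.19,-0.88,0],[0.19,-0.88,0],[0.19,-0.88,0],[0,0,0],[0,0,0]],"jaw":[28,28,28,28,28,28,28,28,28]}'
python3 - <<'E'
from go import *
now();s=manip.state();np.save('w7.npy',s,allow_pickle=True);cv2.imwrite("pics/w7.png",manip.grab_frame("wrist"))
p,Rt=ins(-18,45,37.5);to(p,Rt,1)
im=manip.grab_frame("scene");cv2.imwrite("pics/s7.png",cv2.resize(im[100:290,300:480],None,fx=3,fy=3,interpolation=2))
E
```

```text
time: 17.25
tool_pos: [0.5495, 0.1606, 0.1343]
tool_rot: [0.296, 0.157, 0.69, -0.641]
contact_force: [0.9, -0.0, 0.1]
gripper_width: 0.359
cell xf -17.17 y -1.69 zf 77.60 tilt 37.59 yawerr -0.13 F [ 0.9 -0.   0.1] grip 0.359 t 17.25
off [-0.055  0.025 -0.699] ang [-0.033  0.044  0.004] | per row n=1 [-0.055  0.025 -0.699] [-0.033  0.044  0.004] t 17.3
ik [ 0.14 -0.43  2.38  0.09  0.54  1.44] 0.0
```

View pics/w7.png

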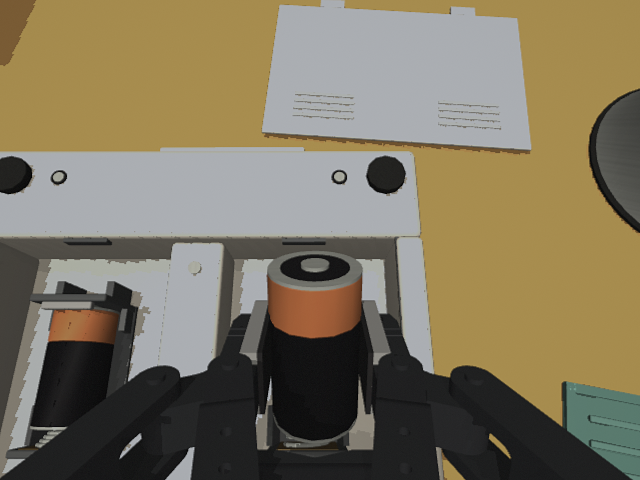

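View pics/s7.png

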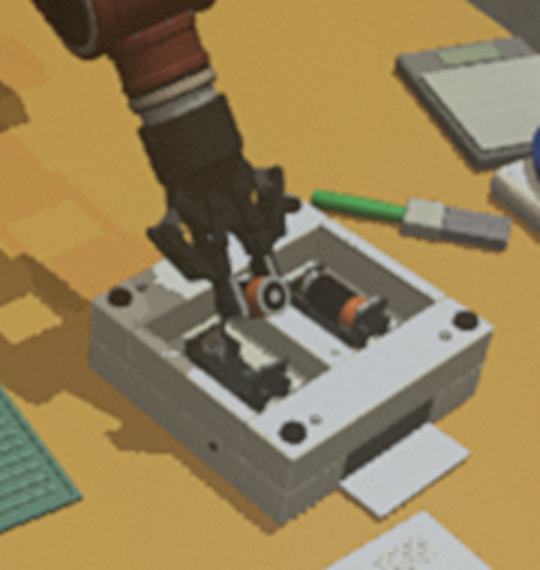

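```bash
python3 -m jog '{"offset":[[-0.03,0.01,-0.2],[-0.03,0.01,-0.2],[0,0.01,-0.2],[0,0,-0.1],[0,0,0],[0,0,0]],"angular":[[-0.03,0.04,0],[0,0,0],[0,0,0],[0,0,0],[0,0,0],[0,0,0]],"jaw":[28,28,28,28,28,28]}'
python3 - <<'E'
from go import *
now();s=manip.state();cv2.imwrite("pics/w8.png",manip.grab_frame("wrist"))
p,Rt=ins(-17.5,30,37.5);to(p,Rt,1)
im=manip.grab_frame("scene");cv2.imwrite("pics/s8.png",cv2.resize(im[160:260,350:450],None,fx=6,fy=6,interpolation=2))
E
```

```text
time: 17.95
tool_pos: [0.5475, 0.1627, 0.1006]
tool_rot: [0.296, 0.156, 0.69, -0.642]
contact_force: [0.2, 0.1, -2.2]
gripper_width: 0.36
cell xf -18.73 y 0.71 zf 43.91 tilt 37.53 yawerr 0.02 F [ 0.2  0.1 -2.2] grip 0.36 t 17.95
off [ 0.022 -0.009 -0.288] ang [-0.003  0.012 -0.005] | per row n=1 [ 0.022 -0.009 -0.288] [-0.003  0.012 -0.005] t 18.0
ik [ 0.14 -0.41  2.39  0.09  0.51  1.43] 0.0
```

View pics/w8.png

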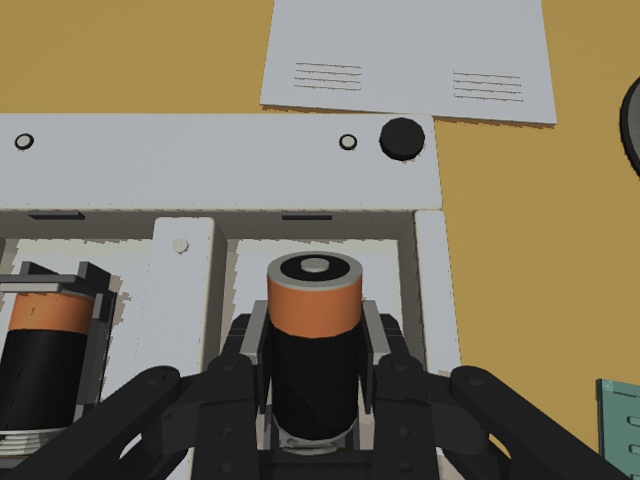

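View pics/s8.png

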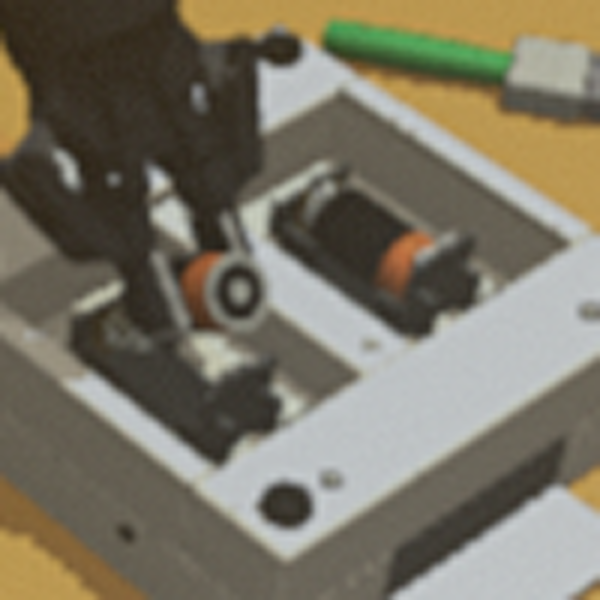

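```bash
python3 - <<'E'
import cv2
t=cv2.imread('pics/w8.png');cv2.imwrite('pics/w8z.png',cv2.resize(t[390:480,230:400],None,fx=4.5,fy=4.5,interpolation=2))
E
```

```text
(no output)
```

View pics/w8z.png

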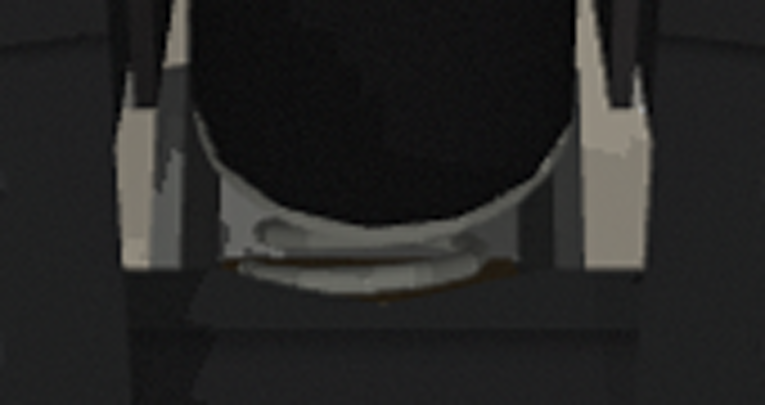

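```bash
python3 - <<'E'
from go import *
W=cam("wrist");K,A,o=W
W2=(K,A,o+A[:,0]*.0017)
for y in(0,.5,1,1.5,2):
    for x,z in((-20,15),(-35,30),(-30,15)):
        print(y,x,z,proj(W,CR+XA*x/1e3+YA*y/1e3+Z*z/1e3).round(1),proj(W2,CR+XA*x/1e3+YA*y/1e3+Z*z/1e3).round(1))
s=manip.state();Rt=qm(s['tool_rot']);g=s['tool_pos']+Rt@[ .0335,-.0275,0];print(proj(W,g),proj(W2,g))
E
```

```text
0 -20 15 [315.1 415.7] [311.4 415.7]
0 -35 30 [315.1 458.2] [311.  458.2]
0 -30 15 [315.1 440. ] [311.3 440. ]
0.5 -20 15 [314.  415.7] [310.3 415.7]
0.5 -35 30 [313.9 458.2] [309.7 458.2]
0.5 -30 15 [314. 440.] [310.2 440. ]
1 -20 15 [312.9 415.7] [309.2 415.7]
1 -35 30 [312.7 458.2] [308.5 458.2]
1 -30 15 [312.9 440. ] [309.1 440. ]
1.5 -20 15 [311.8 415.7] [308.1 415.7]
1.5 -35 30 [311.5 458.2] [307.3 458.2]
1.5 -30 15 [311.7 440. ] [307.9 440. ]
2 -20 15 [310.7 415.7] [307.  415.7]
2 -35 30 [310.2 458.2] [306.1 458.2]
2 -30 15 [310.6 440. ] [306.8 440. ]
[313.41113882 450.43572391] [308.55286383 450.43572391]
```

```bash
python3 - <<'E'
from go import *
m=manip.camera_model('wrist');print(m)
M=np.array(m['mount']);print(np.linalg.inv(M)@[-.0285,-.011,0,1], np.linalg.inv(M)@M)
E
```

```text
{'fx': 414.3957830252655, 'fy': 414.3957830252655, 'cx': 314.7254996247646, 'cy': 238.67969515844672, 'mount': array([[-3.12052329e-04,  9.49484508e-01,  3.13813752e-01,
        -8.23588960e-02],
       [ 2.12256417e-04, -3.13813698e-01,  9.49484554e-01,
        -1.41926890e-01],
       [ 9.99999929e-01,  3.62897849e-04, -1.03607884e-04,
         4.48052917e-04],
       [ 0.00000000e+00,  0.00000000e+00,  0.00000000e+00,
         1.00000000e+00]])}
[-4.37069606e-04  1.00513735e-02  1.41214768e-01  1.00000000e+00] [[ 1.00000000e+00  4.56955874e-20 -1.20558162e-20  1.08420217e-19]
 [ 2.81612905e-20  1.00000000e+00 -3.52574276e-17 -6.93889390e-18]
 [ 2.41664262e-21 -7.04995684e-17  1.00000000e+00  0.00000000e+00]
 [ 0.00000000e+00  0.00000000e+00  0.00000000e+00  1.00000000e+00]]
```

```bash
python3 - <<'E'
from h import *
for n in('wrist','top','scene'):
    a=[manip.camera_model(n) for _ in range(200)]
    t=np.array([x['mount'][:3,3] if n=='wrist' else np.array(x['tvec']) for x in a]);print(n,t.mean(0),t.std(0))
    if n!='wrist':
        C=np.array([-cv2.Rodrigues(np.array(x['rvec']))[0].T@np.array(x['tvec']) for x in a]);print(C.mean(0),C.std(0))
E
for i in 1 2 3 4; do python3 -c "
from plant import manip
import numpy as np
print(manip.camera_model('wrist')['mount'][:3,3],manip.camera_model('top')['tvec'])"; done
```

```text
wrist [-0.0823589  -0.14192689  0.00044805] [2.22044605e-16 3.05311332e-16 2.05998413e-18]
top [-0.01307824  0.55774622  1.33357282] [1.73472348e-18 1.11022302e-15 3.99680289e-15]
[ 0.41112198 -0.02290969  1.38568474] [2.22044605e-16 6.93889390e-17 8.88178420e-16]
scene [-0.24179109 -0.3033364   1.60320991] [1.13797860e-15 1.66533454e-16 6.66133815e-16]
[ 1.29121873 -0.40666358  0.94241013] [3.10862447e-15 1.60982339e-15 3.99680289e-15]
[-0.0823589  -0.14192689  0.00044805] [-0.01307824  0.55774622  1.33357282]
[-0.0823589  -0.14192689  0.00044805] [-0.01307824  0.55774622  1.33357282]
[-0.0823589  -0.14192689  0.00044805] [-0.01307824  0.55774622  1.33357282]
[-0.0823589  -0.14192689  0.00044805] [-0.01307824  0.55774622  1.33357282]
```

```bash
sed -i 's/^CR=.*az(12/CR=np.array([.5334,.1607,.045]);XA=az(12/' go.py; python3 - <<'E'
from go import *
now();p,Rt=ins(-17.5,30,37.5);to(p,Rt,1);p,Rt=ins(-17.5,24,37.5);to(p,Rt,1)
E
```

```text
cell xf -18.65 y -1.02 zf 44.69 tilt 37.60 yawerr 0.02 F [ 0.2 -0.4 -1.6] grip 0.363 t 18.05
off [ 0.019  0.025 -0.295] ang [-0.003  0.017 -0.005] | per row n=1 [ 0.019  0.025 -0.295] [-0.003  0.017 -0.005] t 18.05
ik [ 0.14 -0.41  2.39  0.09  0.51  1.44] 0.0
off [ 0.019  0.025 -0.415] ang [-0.003  0.017 -0.005] | per row n=1 [ 0.019  0.025 -0.415] [-0.003  0.017 -0.005] t 18.05
ik [ 0.14 -0.4   2.39  0.09  0.49  1.44] 0.0
```

```bash
python3 -m jog '{"offset":[[0.02,0.02,-0.1],[0,0,-0.1],[0,0,-0.1],[0,0,-0.04],[0,0,0],[0,0,0]],"angular":[[0,0,0],[0,0,0],[0,0,0],[0,0,0],[0,0,0],[0,0,0]],"jaw":[28,28,28,28,28,28]}'
python3 - <<'E'
from go import *
now();p,Rt=ins(-17.5,24,37.5);to(p,Rt,1)
t=manip.grab_frame("wrist");cv2.imwrite('pics/w9z.png',cv2.resize(t[230:480,210:420],None,fx=2.8,fy=2.4,interpolation=2))
E
```

```text
time: 18.65
tool_pos: [0.5485, 0.1637, 0.0838]
tool_rot: [0.296, 0.156, 0.69, -0.642]
contact_force: [-0.3, -0.9, -0.6]
gripper_width: 0.362
cell xf -17.87 y -0.23 zf 27.09 tilt 37.55 yawerr 0.02 F [-0.3 -0.9 -0.6] grip 0.362 t 18.65
off [ 0.007  0.006 -0.062] ang [-0.002  0.008 -0.005] | per row n=1 [ 0.007  0.006 -0.062] [-0.002  0.008 -0.005] t 18.65
ik [ 0.14 -0.4   2.39  0.09  0.49  1.44] 0.0
```

View pics/w9z.png

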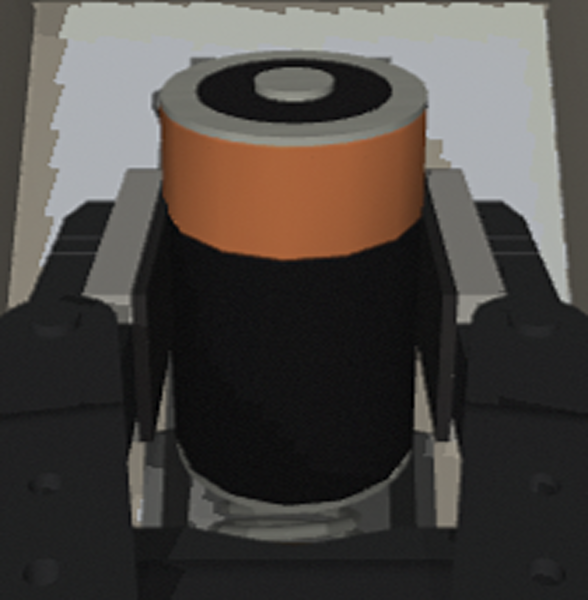

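```bash
sed -i 's/\.1607,/.1612,/' go.py; python3 - <<'E'
from go import *
now();p,Rt=ins(-18,23,37.5);to(p,Rt,1);p,Rt=ins(-25.5,22.5,37.);to(p,Rt,7)
E
```

```text
cell xf -17.83 y -0.72 zf 27.32 tilt 37.57 yawerr 0.03 F [-0.2  0.1 -1.1] grip 0.36 t 18.7
off [-0.006  0.013 -0.087] ang [-0.002  0.012 -0.005] | per row n=1 [-0.006  0.013 -0.087] [-0.002  0.012 -0.005] t 18.7
ik [ 0.14 -0.4   2.39  0.09  0.49  1.44] 0.0
off [-0.151 -0.018 -0.103] ang [-0.019  0.093 -0.005] | per row n=7 [-0.022 -0.003 -0.015] [-0.003  0.013 -0.001] t 18.7
ik [ 0.14 -0.42  2.41  0.09  0.51  1.44] 0.0
```

```bash
python3 -m jog '{"offset":[[0,0.013,-0.03],[0,0,-0.03],[0,0,-0.03],[0,0,0],[0,0,0]],"angular":[[0,0,0],[0,0,0],[0,0,0],[0,0,0],[0,0,0]],"jaw":[28,28,28,28,28]}';python3 - <<'E'
from go import *
now()
E
python3 -m jog '{"offset":[[-0.025,-0.005,0],[-0.025,-0.005,0],[-0.025,-0.005,0],[-0.025,-0.005,0],[-0.025,-0.005,0],[-0.02,-0.005,0],[0,0,0],[0,0,0]],"angular":[[0,0,0],[0,0,0],[0,0,0],[0,0,0],[-0.01,0.05,0],[-0.01,0.05,0],[0,0,0],[0,0,0]],"jaw":[28,28,28,28,28,28,28,28]}';python3 - <<'E'
from go import *
now();p,Rt=ins(-28.5,22.8,33);to(p,Rt,5)
t=manip.grab_frame("wrist");cv2.imwrite('pics/w10z.png',cv2.resize(t[230:480,210:420],None,fx=2.8,fy=2.4,interpolation=2))
E
```

```text
time: 19.2
tool_pos: [0.5485, 0.1644, 0.0794]
tool_rot: [0.297, 0.156, 0.69, -0.642]
contact_force: [-1.0, -0.5, 0.0]
gripper_width: 0.363
cell xf -17.79 y -0.06 zf 22.73 tilt 37.56 yawerr 0.03 F [-1.  -0.5  0. ] grip 0.363 t 19.2
time: 20.0
tool_pos: [0.5417, 0.1629, 0.0799]
tool_rot: [0.293, 0.153, 0.69, -0.643]
contact_force: [1.7, 0.4, -0.9]
gripper_width: 0.361
cell xf -24.89 y -0.06 zf 23.55 tilt 37.01 yawerr 0.02 F [ 1.7  0.4 -0.9] grip 0.361 t 20.0
off [-0.057 -0.011 -0.062] ang [-0.139  0.653 -0.005] | per row n=5 [-0.011 -0.002 -0.012] [-0.028  0.131 -0.001] t 20.0
ik [ 0.14 -0.38  2.36  0.07  0.59  1.46] 0.0
```

View pics/w10z.png

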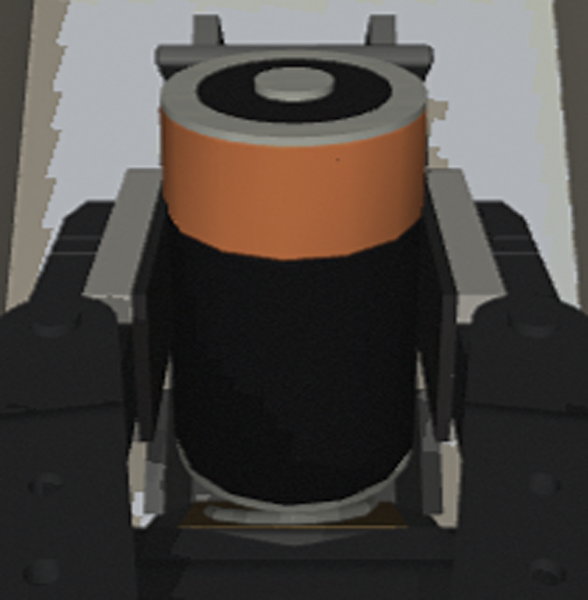

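Contact wall spans 155–435 in the zoom (centre 295) and the cell's centre is at 294, so they line up. The spring is starting to push (+1.7 N). I'll press on and roll down.

```bash
python3 -m jog '{"offset":[[-0.014,-0.002,-0.012],[-0.014,-0.002,-0.012],[-0.014,-0.002,-0.012],[-0.014,-0.002,-0.012],[-0.01,-0.002,-0.012],[0,0,0],[0,0,0]],"angular":[[-0.028,0.131,0],[-0.028,0.131,0],[-0.028,0.131,0],[-0.028,0.131,0],[-0.028,0.131,0],[0,0,0],[0,0,0]],"jaw":[28,28,28,28,28,28,28]}';python3 - <<'E'
from go import *
now();p,Rt=ins(-30.4,23.3,28.5);to(p,Rt,5)
E
```

```text
time: 20.75
tool_pos: [0.5387, 0.1624, 0.0771]
tool_rot: [0.271, 0.129, 0.695, -0.653]
contact_force: [4.3, 0.3, 2.9]
gripper_width: 0.361
cell xf -28.67 y 0.09 zf 23.08 tilt 33.02 yawerr 0.03 F [4.3 0.3 2.9] grip 0.361 t 20.75
off [-0.022 -0.007 -0.05 ] ang [-0.156  0.737 -0.005] | per row n=5 [-0.004 -0.001 -0.01 ] [-0.031  0.147 -0.001] t 20.75
ik [ 0.14 -0.34  2.31  0.05  0.68  1.48] 0.0
```

```bash
python3 -m jog '{"offset":[[-0.007,-0.001,-0.01],[-0.007,-0.001,-0.01],[-0.007,-0.001,-0.01],[-0.006,-0.001,-0.01],[-0.005,-0.001,-0.01],[0,0,0],[0,0,0]],"angular":[[-0.031,0.147,0],[-0.031,0.147,0],[-0.031,0.147,0],[-0.031,0.147,0],[-0.031,0.147,0],[0,0,0],[0,0,0]],"jaw":[28,28,28,28,28,28,28]}';python3 - <<'E'
from go import *
now();p,Rt=ins(-30.6,22.3,25);to(p,Rt,4)
t=manip.grab_frame("wrist");cv2.imwrite('pics/w11z.png',cv2.resize(t[230:480,210:420],None,fx=2.8,fy=2.4,interpolation=2))
im=manip.grab_frame("scene");cv2.imwrite("pics/s11.png",cv2.resize(im[160:260,350:450],None,fx=6,fy=6,interpolation=2))
E
```

```text
time: 21.45
tool_pos: [0.5376, 0.1622, 0.0752]
tool_rot: [0.245, 0.102, 0.7, -0.663]
contact_force: [4.6, -0.1, 5.6]
gripper_width: 0.364
cell xf -30.33 y 0.13 zf 23.85 tilt 28.60 yawerr 0.01 F [ 4.6 -0.1  5.6] grip 0.364 t 21.45
off [ 0.002 -0.003 -0.075] ang [-0.126  0.586 -0.003] | per row n=4 [ 0.    -0.001 -0.019] [-0.031  0.146 -0.001] t 21.45
ik [ 0.15 -0.3   2.26  0.04  0.74  1.48] 0.0
```

View pics/w11z.png

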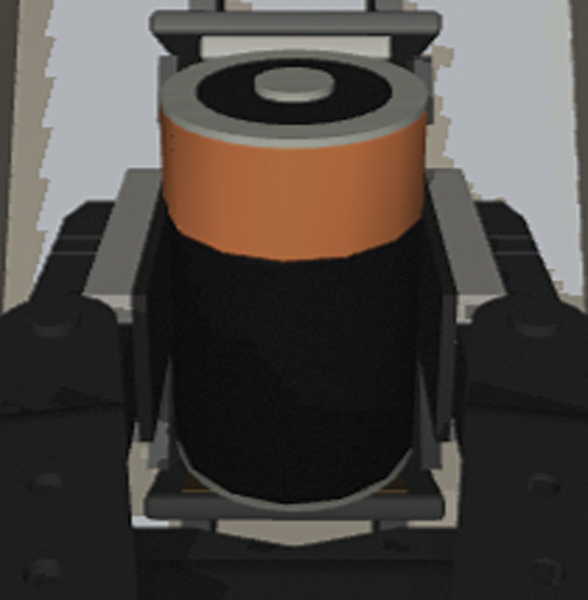

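View pics/s11.png

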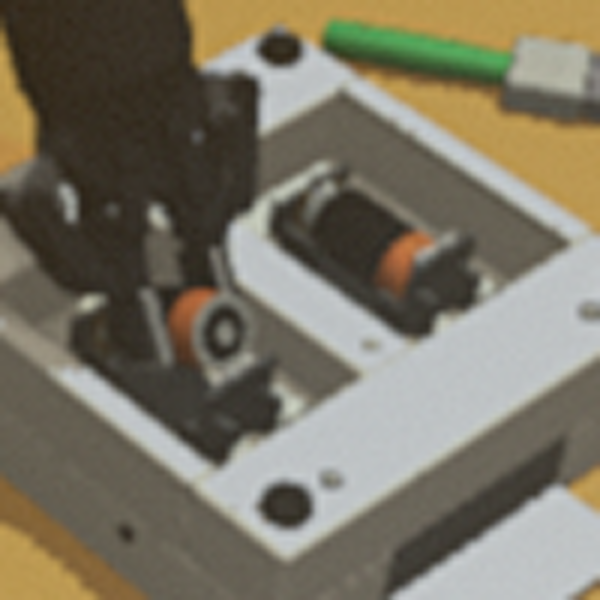

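```bash
python3 -m jog '{"offset":[[0,-0.001,-0.022],[0,-0.001,-0.022],[0,-0.001,-0.022],[0,0,-0.02],[0,0,0],[0,0,0]],"angular":[[-0.031,0.147,0],[-0.031,0.147,0],[-0.031,0.147,0],[-0.031,0.147,0],[0,0,0],[0,0,0]],"jaw":[28,28,28,28,28,28]}';python3 - <<'E'
from go import *
now();p,Rt=ins(-30.2,21,21);to(p,Rt,5)
E
```

```text
time: 22.15
tool_pos: [0.5379, 0.1625, 0.0728]
tool_rot: [0.225, 0.08, 0.703, -0.67]
contact_force: [-7.4, -1.2, 20.3]
gripper_width: 0.361
cell xf -30.35 y 0.34 zf 23.65 tilt 25.02 yawerr 0.04 F [-7.4 -1.2 20.3] grip 0.361 t 22.15
off [ 0.009 -0.006 -0.102] ang [-0.144  0.654 -0.009] | per row n=5 [ 0.002 -0.001 -0.02 ] [-0.029  0.131 -0.002] t 22.15
ik [ 0.15 -0.25  2.21  0.03  0.81  1.49] 0.0
```

```bash
python3 -m jog '{"offset":[[-0.01,-0.003,0.01],[-0.012,-0.003,0],[0,0,0],[0,0,0]],"angular":[[0,0,0],[0,0,0],[0,0,0],[0,0,0]],"jaw":[28,28,28,28]}';python3 - <<'E'
from go import *
now()
t=manip.grab_frame("wrist");cv2.imwrite('pics/w12z.png',cv2.resize(t[230:480,210:420],None,fx=2.8,fy=2.4,interpolation=2))
E
```

```text
time: 22.55
tool_pos: [0.5376, 0.1624, 0.0733]
tool_rot: [0.226, 0.081, 0.703, -0.67]
contact_force: [1.8, -0.1, 10.9]
gripper_width: 0.36
cell xf -30.60 y 0.32 zf 23.97 tilt 25.19 yawerr 0.01 F [ 1.8 -0.1 10.9] grip 0.36 t 22.55
```

View pics/w12z.png

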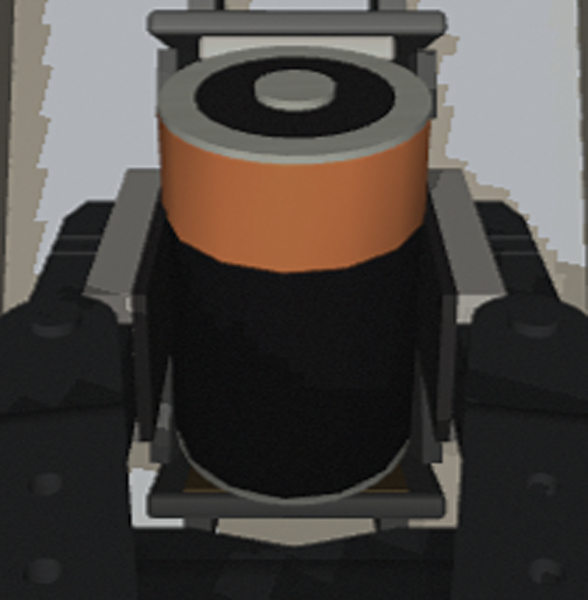

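```bash
cat >> go.py <<'E'
DT=4.5
def ins(xf,zf,t):
    c,s=np.cos(np.radians(t)),np.sin(np.radians(t)); a=XA*c+Z*s
    tt=np.radians(t-DT);at=XA*np.cos(tt)+Z*np.sin(tt);ut=-XA*np.sin(tt)+Z*np.cos(tt)
    Rt=np.c_[-at,-ut,np.cross(-at,-ut)]
    return CR+XA*xf/1000+Z*zf/1000+a*ZG+ut*YG,Rt
def now():
    s=manip.state();Rt=qm(s['tool_rot']);at=-Rt[:,0];u=-Rt[:,1]
    t=np.arcsin(at[2])+np.radians(DT);a=XA*np.cos(t)+Z*np.sin(t);f=s['tool_pos']-a*ZG-u*YG-CR
    from plan import chk
    k=chk(f@XA*1e3,f[2]*1e3,np.degrees(t))
    print('cell xf %.2f y %.2f zf %.2f tilt %.2f yawerr %.2f'%(f@XA*1e3,f@YA*1e3,f[2]*1e3,np.degrees(t),np.degrees(np.arcsin(at@YA))),'F',s['contact_force'].round(1),'grip',round(s['gripper_width'],3),'t',round(s['time'],2),'lip %.1f cw %.1f sw %.1f fl %.1f'%k[:4],k[4])
E
python3 - <<'E'
from go import *
from plan import chk
now()
for t in (32,30,28,26,24,22,20,18,16,14,12,10,8,6,4,2,0):
    best=None
    for xf in np.arange(-33,-28,.25):
        for zf in np.arange(16.5,27,.5):
            l,c,s,f,cp=chk(xf,zf,t)
            m=min(l,c,s,f+1.5,13.4-cp.max())
            # stay below-lip branch: lower corner must be moving through
            cz=zf+60*np.sin(np.radians(t))-16.5*np.cos(np.radians(t))
            if cz>38.5-(30-t)*1.2 :continue
            if best is None or m>best[0]:best=(m,xf,zf,cz,l,c,s,f,cp)
    if best:print(t,[np.round(b,1).tolist() for b in best])
for z in(21.5,22.5,23.5,24.5):print(chk(-30.5,z,29.7),chk(-31.2,z,29.7))
E
```

```text
cell xf -29.40 y 0.32 zf 21.60 tilt 29.69 yawerr 0.01 F [ 2.5  0.7 11.4] grip 0.361 t 22.6 lip 0.4 cw 5.0 sw 0.9 fl 7.3 [ 3.2  7.2 11.2]
32 [2.0, -28.5, 23.0, 40.8, 2.0, 7.5, 2.0, 9.0, [0.8, 5.2, 9.6]]
30 [0.8, -29.8, 22.5, 38.2, 0.8, 6.1, 1.0, 8.2, [3.0, 7.0, 11.1]]
28 [0.8, -30.2, 22.5, 36.1, 0.8, 5.0, 0.9, 7.9, [4.1, 7.8, 11.5]]
26 [0.8, -28.2, 17.5, 29.0, 0.9, 2.4, 0.8, 2.7, [5.1, 8.5, 11.9]]
24 [1.3, -28.5, 18.0, 27.3, 1.3, 2.2, 1.3, 2.9, [5.5, 8.6, 11.7]]
22 [1.7, -30.0, 21.5, 28.7, 1.7, 3.4, 1.7, 6.2, [5.9, 8.7, 11.6]]
20 [1.7, -30.0, 21.0, 26.0, 1.8, 3.2, 1.9, 5.5, [6.6, 9.1, 11.7]]
18 [1.5, -30.2, 21.0, 23.8, 1.5, 3.3, 2.0, 5.3, [7.3, 9.5, 11.8]]
16 [1.5, -30.0, 19.5, 20.2, 1.5, 3.0, 2.2, 3.6, [7.9, 9.9, 11.9]]
14 [1.6, -30.2, 20.5, 19.0, 1.6, 3.3, 2.6, 4.5, [8.3, 10.0, 11.7]]
12 [1.7, -29.5, 16.5, 12.8, 1.7, 2.6, 2.8, 0.4, [8.8, 10.2, 11.7]]
10 [2.2, -29.2, 17.0, 11.2, 2.2, 2.6, 3.7, 0.8, [8.7, 9.9, 11.1]]
8 [2.4, -29.5, 18.0, 10.0, 2.5, 3.1, 4.0, 1.7, [9.1, 10.0, 11.0]]
6 [2.3, -29.8, 18.5, 8.4, 2.3, 3.3, 4.3, 2.1, [9.6, 10.3, 11.0]]
4 [2.3, -30.0, 18.0, 5.7, 2.3, 3.6, 4.4
[... 689 characters left out ...]
at64(-0.19798237976838085), np.float64(8.167580011769843), array([ 4.5,  8.5, 12.5]))
(np.float64(1.5096598568669335), np.float64(7.006868249206646), np.float64(0.9055183487707597), np.float64(9.167580011769843), array([ 3.3,  7.3, 11.2])) (np.float64(2.1929273653814505), np.float64(7.564790823819491), np.float64(0.29747628866402653), np.float64(9.167580011769843), array([ 4.,  8., 12.]))
(np.float64(2.017243941337802), np.float64(7.673747643568217), np.float64(1.4009770172031675), np.float64(10.167580011769843), array([ 2.7,  6.7, 10.7])) (np.float64(2.5688773161183507), np.float64(8.186345976293216), np.float64(0.7929349570964344), np.float64(10.167580011769843), array([ 3.4,  7.4, 11.4]))
```

```bash
sed -e 's/low<9.5/low<13/' -e 's/13.2-cp/13.6-cp/' -e 's/np.arange(-33,-11.9,.75)/np.arange(-33,-27,.5)/' -e 's/np.arange(16.5,46,1.)/np.arange(16.5,32,1.)/' -e 's/np.arange(0,45,2.5)/np.arange(0,40,2.)/' -e 's/abs(xs+18)),len(zs)-1,np.argmin(abs(ts-35))/abs(xs+30)),8,np.argmin(abs(ts-30))/' wp.py > wp2.py; python3 wp2.py
```

```text
1.5 1.7966333698683035
th 1.5
-30.0 24.5 30.0 1.8 [ 2.1  6.1 10.2]
-30.5 25.5 30.0 1.86 [ 2.   6.1 10.1]
-31.0 26.5 28.0 2.11 [ 2.7  6.4 10.2]
-31.5 26.5 26.0 1.59 [ 4.   7.4 10.8]
-32.0 26.5 24.0 1.55 [ 5.2  8.3 11.4]
-32.0 26.5 22.0 1.64 [ 5.9  8.7 11.5]
-31.5 25.5 20.0 1.98 [ 6.4  9.  11.5]
-31.0 24.5 18.0 2.2 [ 6.9  9.2 11.4]
-31.0 23.5 16.0 1.8 [ 7.7  9.7 11.8]
-31.0 22.5 14.0 1.6 [ 8.5 10.3 12. ]
-30.5 21.5 12.0 1.6 [ 8.7 10.2 11.7]
-30.5 20.5 10.0 1.74 [ 9.3 10.5 11.8]
-30.0 19.5 8.0 1.97 [ 9.3 10.3 11.3]
-30.0 19.5 6.0 2.4 [ 9.7 10.4 11.2]
-30.0 18.5 4.0 2.22 [10.1 10.6 11.1]
-30.0 17.5 2.0 1.81 [10.5 10.7 11. ]
-30.0 16.5 0.0 1.5 [10.8 10.8 10.8]
```

```bash
python3 - <<'E'
from go import *
p,Rt=ins(-30.8,26,29.5);to(p,Rt,4)
E
```

```text
off [-0.026 -0.012  0.086] ang [-0.014  0.029 -0.006] | per row n=4 [-0.006 -0.003  0.021] [-0.003  0.007 -0.001] t 22.6
ik [ 0.15 -0.31  2.26  0.04  0.75  1.49] 0.0
```

```bash
python3 -m jog '{"offset":[[-0.005,-0.003,0.03],[-0.006,-0.003,0.03],[-0.01,-0.003,0.02],[-0.006,-0.003,0.01],[0,0,0],[0,0,0]],"angular":[[0,0.01,0],[0,0.01,0],[0,0.01,0],[0,0,0],[0,0,0],[0,0,0]],"jaw":[28,28,28,28,28,28]}';python3 - <<'E'
from go import *
now();p,Rt=ins(-31.6,26.5,26);to(p,Rt,4)
t=manip.grab_frame("wrist");cv2.imwrite('pics/w13z.png',cv2.resize(t[230:480,210:420],None,fx=2.8,fy=2.4,interpolation=2))
E
```

```text
time: 23.2
tool_pos: [0.5338, 0.1613, 0.0742]
tool_rot: [0.222, 0.078, 0.703, -0.671]
contact_force: [7.4, 1.9, -0.8]
gripper_width: 0.365
cell xf -33.42 y -0.03 zf 22.87 tilt 29.16 yawerr -0.02 F [ 7.4  1.9 -0.8] grip 0.365 t 23.2 lip 4.2 cw 8.8 sw -1.9 fl 8.5 [ 6.7 10.6 14.5]
off [0.041 0.009 0.035] ang [-0.125  0.511 -0.003] | per row n=4 [0.01  0.002 0.009] [-0.031  0.128 -0.001] t 23.2
ik [ 0.15 -0.27  2.22  0.03  0.82  1.49] 0.0
```

View pics/w13z.png

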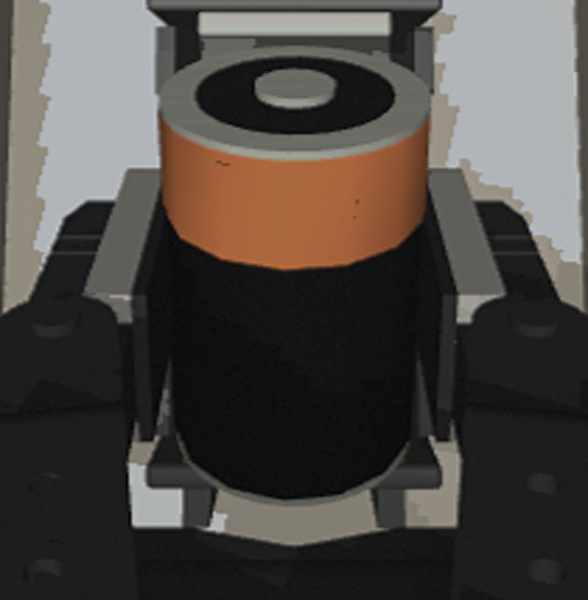

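```bash
sed -i 's/^DT=.*/DT=3.5/' go.py; python3 -m jog '{"offset":[[0.01,0.002,0.05],[0.01,0.002,0.03],[0.01,0.002,0],[0.01,0.002,0],[0,0,0],[0,0,0]],"angular":[[-0.01,0.03,0],[-0.02,0.1,0],[-0.03,0.13,0],[-0.03,0.13,0],[0,0,0],[0,0,0]],"jaw":[28,28,28,28,28,28]}';python3 - <<'E'
from go import *
now();p,Rt=ins(-31.8,26.5,23);to(p,Rt,4)
t=manip.grab_frame("wrist");cv2.imwrite('pics/w14z.png',cv2.resize(t[230:480,210:420],None,fx=2.8,fy=2.4,interpolation=2))
E
```

```text
time: 23.85
tool_pos: [0.535, 0.1615, 0.0774]
tool_rot: [0.207, 0.062, 0.705, -0.676]
contact_force: [5.2, 0.8, 0.7]
gripper_width: 0.364
cell xf -32.71 y -0.03 zf 28.07 tilt 25.61 yawerr 0.01 F [5.2 0.8 0.7] grip 0.364 t 23.85 lip 2.8 cw 8.2 sw 1.5 fl 13.2 [ 4.6  7.9 11.3]
off [ 0.021  0.005 -0.063] ang [-0.099  0.424 -0.004] | per row n=4 [ 0.005  0.001 -0.016] [-0.025  0.106 -0.001] t 23.85
ik [ 0.15 -0.25  2.2   0.03  0.85  1.5 ] 0.0
```

View pics/w14z.png

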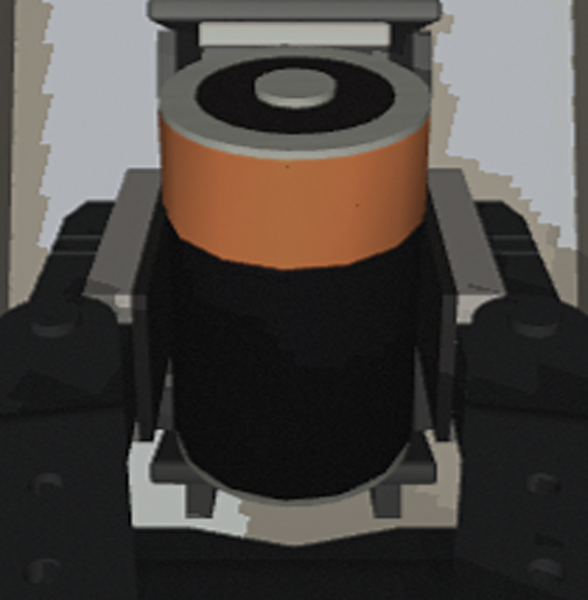

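```bash
python3 -m jog '{"offset":[[0.004,0.001,-0.016],[0.004,0.001,-0.016],[0.004,0.001,-0.016],[0.004,0.001,-0.016],[0,0,0],[0,0,0]],"angular":[[-0.025,0.106,0],[-0.025,0.106,0],[-0.025,0.106,0],[-0.025,0.106,0],[0,0,0],[0,0,0]],"jaw":[28,28,28,28,28,28]}';python3 - <<'E'
from go import *
now();p,Rt=ins(-31.6,25.5,20);to(p,Rt,4)
E
```

```text
time: 24.5
tool_pos: [0.5369, 0.1619, 0.0762]
tool_rot: [0.193, 0.047, 0.705, -0.68]
contact_force: [-1.0, -0.4, 8.8]
gripper_width: 0.363
cell xf -30.98 y -0.04 zf 28.42 tilt 23.11 yawerr 0.04 F [-1.  -0.4  8.8] grip 0.363 t 24.5 lip 0.6 cw 5.1 sw 3.3 fl 13.2 [3.7 6.6 9.6]
off [-0.01  -0.001 -0.096] ang [-0.104  0.507 -0.007] | per row n=4 [-0.003 -0.    -0.024] [-0.026  0.127 -0.002] t 24.5
ik [ 0.15 -0.21  2.16  0.02  0.9   1.5 ] 0.0
```

```bash
sed -i 's/^CR=.*;XA=az(12\.)/CR=np.array([.5322,.1610,.045]);XA=az(12.)/' go.py; grep -n ^CR go.py; python3 - <<'E'
from go import *
now();p,Rt=ins(-32.2,27.5,23);to(p,Rt,4)
E
```

```text
17:CR=np.array([.5322,.1610,.045]);XA=az(12.);YA=az(102.);ZG,YG=.0335,-.011
cell xf -29.76 y -0.09 zf 28.42 tilt 23.11 yawerr 0.04 F [-1.  -0.4  8.8] grip 0.363 t 24.5 lip -0.4 cw 4.1 sw 4.4 fl 13.2 [2.4 5.4 8.4]
off [-0.048 -0.008 -0.02 ] ang [ 0.     0.018 -0.006] | per row n=4 [-0.012 -0.002 -0.005] [ 0.     0.005 -0.002] t 24.5
ik [ 0.15 -0.25  2.2   0.03  0.86  1.5 ] 0.0
```

```bash
python3 -m jog '{"offset":[[-0.006,-0.001,0.012],[-0.012,-0.002,0],[-0.012,-0.002,0],[-0.01,-0.002,0],[0,0,0],[0,0,0]],"angular":[[0,0,0],[0,0,0],[0,0,0],[0,0,0],[0,0,0],[0,0,0]],"jaw":[28,28,28,28,28,28]}';python3 - <<'E'
from go import *
now()
t=manip.grab_frame("wrist");cv2.imwrite('pics/w15z.png',cv2.resize(t[230:480,210:420],None,fx=2.8,fy=2.4,interpolation=2))
p,Rt=ins(-31.8,25.8,20);to(p,Rt,4)
E
```

```text
time: 25.1
tool_pos: [0.5346, 0.1614, 0.0757]
tool_rot: [0.193, 0.047, 0.705, -0.68]
contact_force: [6.0, 1.1, 2.1]
gripper_width: 0.361
cell xf -32.05 y -0.11 zf 27.91 tilt 23.11 yawerr 0.03 F [6.  1.1 2.1] grip 0.361 t 25.1 lip 1.7 cw 5.9 sw 2.1 fl 12.7 [ 4.9  7.9 10.9]
off [ 0.006  0.004 -0.081] ang [-0.104  0.509 -0.004] | per row n=4 [ 0.001  0.001 -0.02 ] [-0.026  0.127 -0.001] t 25.15
ik [ 0.15 -0.21  2.16  0.02  0.9   1.5 ] 0.0
```

View pics/w15z.png

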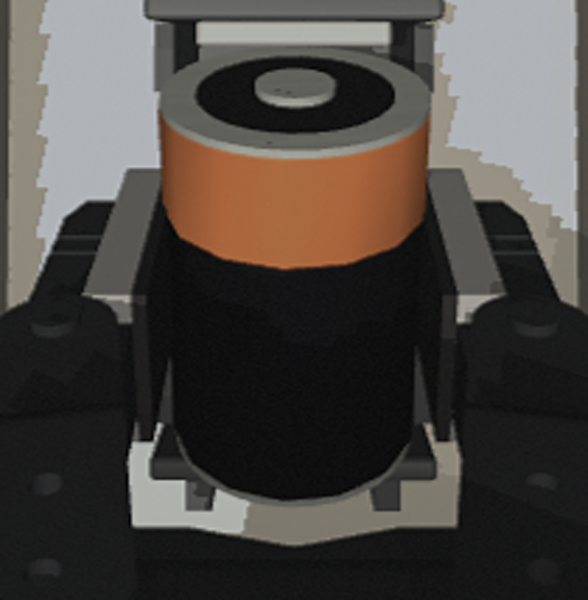

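```bash
python3 -m jog '{"offset":[[0,0,-0.021],[0,0,-0.021],[0,0,-0.021],[0,0,-0.021],[0,0,0],[0,0,0]],"angular":[[-0.026,0.127,0],[-0.026,0.127,0],[-0.026,0.127,0],[-0.026,0.127,0],[0,0,0],[0,0,0]],"jaw":[28,28,28,28,28,28]}';python3 - <<'E'
from go import *
now()
p,Rt=ins(-31.4,23.8,17);to(p,Rt,4)
E
```

```text
time: 25.75
tool_pos: [0.5353, 0.1614, 0.0723]
tool_rot: [0.175, 0.028, 0.706, -0.685]
contact_force: [5.0, 0.9, 3.8]
gripper_width: 0.36
cell xf -31.51 y -0.23 zf 26.35 tilt 20.07 yawerr 0.03 F [5.  0.9 3.8] grip 0.36 t 25.75 lip 1.7 cw 4.8 sw 2.3 fl 10.9 [ 6.1  8.7 11.2]
off [ 0.001  0.005 -0.088] ang [-0.105  0.501 -0.005] | per row n=4 [ 0.     0.001 -0.022] [-0.026  0.125 -0.001] t 25.75
ik [ 0.15 -0.17  2.13  0.02  0.95  1.51] 0.0
```

```bash
python3 -m jog '{"offset":[[0,0.001,-0.023],[0,0.001,-0.023],[0,0.001,-0.023],[0,0.001,-0.023],[0,0,0],[0,0,0]],"angular":[[-0.026,0.125,0],[-0.026,0.125,0],[-0.026,0.125,0],[-0.026,0.125,0],[0,0,0],[0,0,0]],"jaw":[28,28,28,28,28,28]}';python3 - <<'E'
from go import *
now()
p,Rt=ins(-31.2,22.3,14);to(p,Rt,4)
t=manip.grab_frame("wrist");cv2.imwrite('pics/w16z.png',cv2.resize(t[230:480,210:420],None,fx=2.8,fy=2.4,interpolation=2))
E
```

```text
time: 26.35
tool_pos: [0.5357, 0.1616, 0.0679]
tool_rot: [0.157, 0.01, 0.707, -0.69]
contact_force: [5.5, 1.6, 4.3]
gripper_width: 0.362
cell xf -31.04 y -0.15 zf 23.76 tilt 17.08 yawerr 0.03 F [5.5 1.6 4.3] grip 0.362 t 26.35 lip 2.1 cw 4.1 sw 2.2 fl 8.0 [ 7.4  9.6 11.7]
off [-0.006  0.002 -0.066] ang [-0.105  0.502 -0.004] | per row n=4 [-0.001  0.    -0.017] [-0.026  0.125 -0.001] t 26.35
ik [ 0.16 -0.13  2.09  0.01  1.    1.51] 0.0
```

View pics/w16z.png

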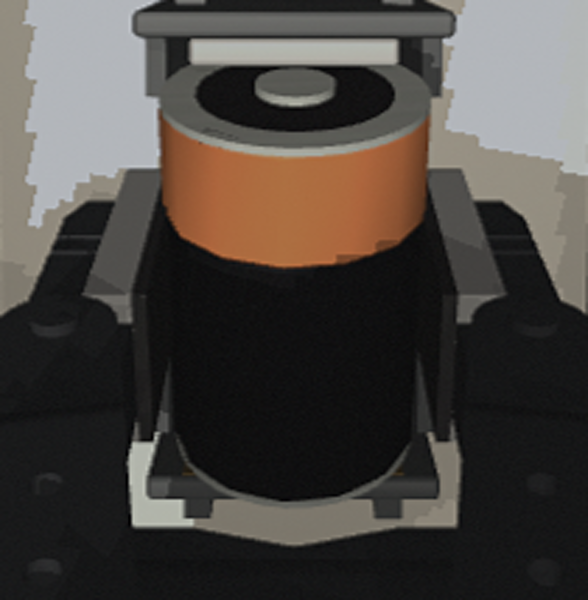

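The rim is now tucked behind the lip: the lip's inner edge covers the rim's top at v≈62. I'll continue rolling down.

```bash
python3 -m jog '{"offset":[[-0.003,0,-0.018],[-0.003,0,-0.018],[-0.003,0,-0.018],[-0.003,0,-0.018],[0,0,0],[0,0,0]],"angular":[[-0.026,0.125,0],[-0.026,0.125,0],[-0.026,0.125,0],[-0.026,0.125,0],[0,0,0],[0,0,0]],"jaw":[28,28,28,28,28,28]}';python3 - <<'E'
from go import *
now()
p,Rt=ins(-31.2,20.3,10);to(p,Rt,5)
E
```

```text
time: 27.0
tool_pos: [0.5354, 0.1616, 0.0646]
tool_rot: [0.138, -0.009, 0.707, -0.693]
contact_force: [6.8, 0.8, 5.1]
gripper_width: 0.365
cell xf -31.21 y -0.06 zf 22.23 tilt 14.05 yawerr 0.02 F [6.8 0.8 5.1] grip 0.365 t 27.0 lip 2.1 cw 4.3 sw 2.0 fl 6.2 [ 8.8 10.5 12.3]
off [-0.005 -0.    -0.087] ang [-0.141  0.661 -0.004] | per row n=5 [-0.001 -0.    -0.017] [-0.028  0.132 -0.001] t 27.0
ik [ 0.16 -0.08  2.05  0.01  1.06  1.52] 0.0
```

```bash
python3 -m jog '{"offset":[[-0.002,0,-0.018],[-0.002,0,-0.018],[-0.002,0,-0.018],[-0.002,0,-0.018],[-0.002,0,-0.018],[0,0,0],[0,0,0]],"angular":[[-0.028,0.132,0],[-0.028,0.132,0],[-0.028,0.132,0],[-0.028,0.132,0],[-0.028,0.132,0],[0,0,0],[0,0,0]],"jaw":[28,28,28,28,28,28,28]}';python3 - <<'E'
from go import *
now()
p,Rt=ins(-31.,19,6);to(p,Rt,5)
t=manip.grab_frame("wrist");cv2.imwrite('pics/w17z.png',cv2.resize(t[230:480,210:420],None,fx=2.8,fy=2.4,interpolation=2))
E
```

```text
time: 27.7
tool_pos: [0.5349, 0.1616, 0.0598]
tool_rot: [0.114, -0.034, 0.706, -0.698]
contact_force: [7.8, 1.4, 2.4]
gripper_width: 0.367
cell xf -31.47 y 0.07 zf 19.90 tilt 10.00 yawerr 0.02 F [7.8 1.4 2.4] grip 0.367 t 27.7 lip 2.8 cw 4.8 sw 2.0 fl 3.7 [10.4 11.6 12.9]
off [ 0.001 -0.001 -0.066] ang [-0.14   0.651 -0.004] | per row n=5 [ 0.    -0.    -0.013] [-0.028  0.13  -0.001] t 27.7
ik [ 0.16 -0.03  2.    0.    1.13  1.52] 0.0
```

View pics/w17z.png

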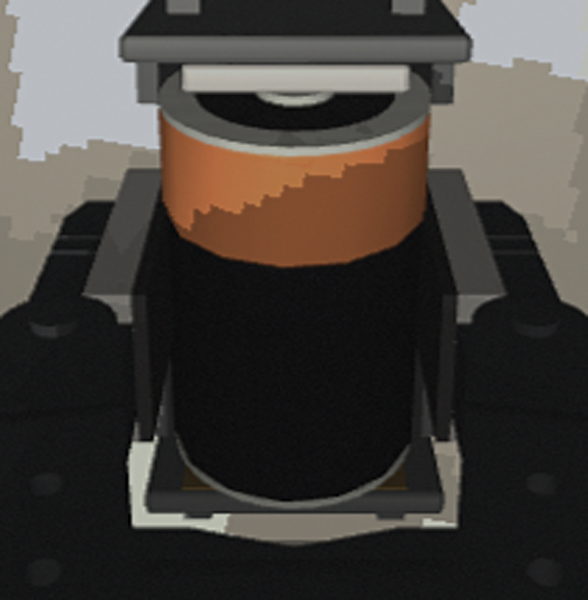

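```bash
python3 -m jog '{"offset":[[-0.002,0,-0.014],[-0.002,0,-0.014],[-0.002,0,-0.014],[-0.002,0,-0.014],[-0.002,0,-0.014],[0,0,0],[0,0,0]],"angular":[[-0.028,0.13,0],[-0.028,0.13,0],[-0.028,0.13,0],[-0.028,0.13,0],[-0.028,0.13,0],[0,0,0],[0,0,0]],"jaw":[28,28,28,28,28,28,28]}';python3 - <<'E'
from go import *
now()
p,Rt=ins(-31.2,17.5,2.5);to(p,Rt,5)
E
```

```text
time: 28.45
tool_pos: [0.5344, 0.1616, 0.0562]
tool_rot: [0.089, -0.059, 0.705, -0.701]
contact_force: [7.0, 1.6, 3.0]
gripper_width: 0.367
cell xf -31.56 y 0.13 zf 18.70 tilt 6.00 yawerr 0.02 F [7.  1.6 3. ] grip 0.367 t 28.45 lip 4.1 cw 5.1 sw 2.5 fl 2.3 [11.3 12.1 12.8]
off [-0.003 -0.003 -0.065] ang [-0.121  0.571 -0.004] | per row n=5 [-0.001 -0.001 -0.013] [-0.024  0.114 -0.001] t 28.45
ik [ 0.16  0.01  1.96 -0.    1.19  1.52] 0.0
```

```bash
python3 -m jog '{"offset":[[-0.002,0,-0.013],[-0.002,0,-0.013],[-0.002,0,-0.013],[-0.002,0,-0.013],[-0.002,0,-0.013],[0,0,0],[0,0,0]],"angular":[[-0.024,0.114,0],[-0.024,0.114,0],[-0.024,0.114,0],[-0.024,0.114,0],[-0.024,0.114,0],[0,0,0],[0,0,0]],"jaw":[28,28,28,28,28,28,28]}';python3 - <<'E'
from go import *
now()
p,Rt=ins(-31,16.5,0);to(p,Rt,5)
t=manip.grab_frame("wrist");cv2.imwrite('pics/w18z.png',cv2.resize(t[230:480,210:420],None,fx=2.8,fy=2.4,interpolation=2))
im=manip.grab_frame("scene");cv2.imwrite("pics/s18.png",cv2.resize(im[160:260,350:450],None,fx=6,fy=6,interpolation=2))
E
```

```text
time: 29.15
tool_pos: [0.5337, 0.1616, 0.0528]
tool_rot: [-0.068, 0.08, -0.703, 0.704]
contact_force: [8.4, 1.7, 3.3]
gripper_width: 0.365
cell xf -31.69 y 0.24 zf 17.31 tilt 2.49 yawerr 0.02 F [8.4 1.7 3.3] grip 0.365 t 29.15 lip 3.6 cw 5.3 sw 3.0 fl 0.8 [12.1 12.4 12.7]
off [ 0.006 -0.004 -0.045] ang [-0.087  0.405 -0.004] | per row n=5 [ 0.001 -0.001 -0.009] [-0.017  0.081 -0.001] t 29.15
ik [ 0.16  0.05  1.93 -0.    1.22  1.52] 0.0
```

View pics/w18z.png

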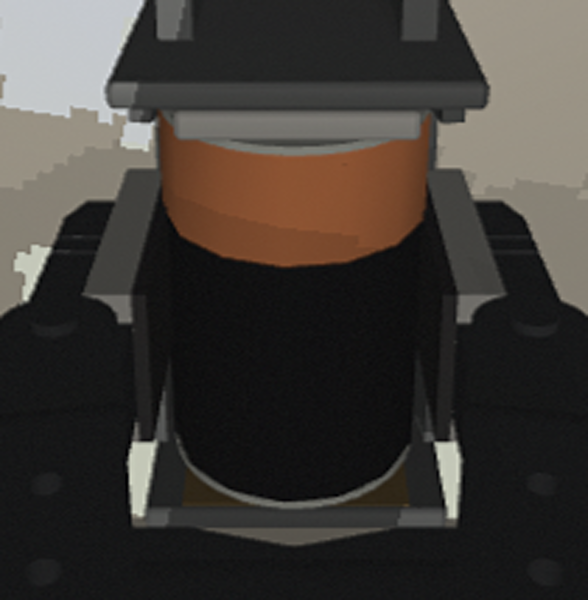

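View pics/s18.png

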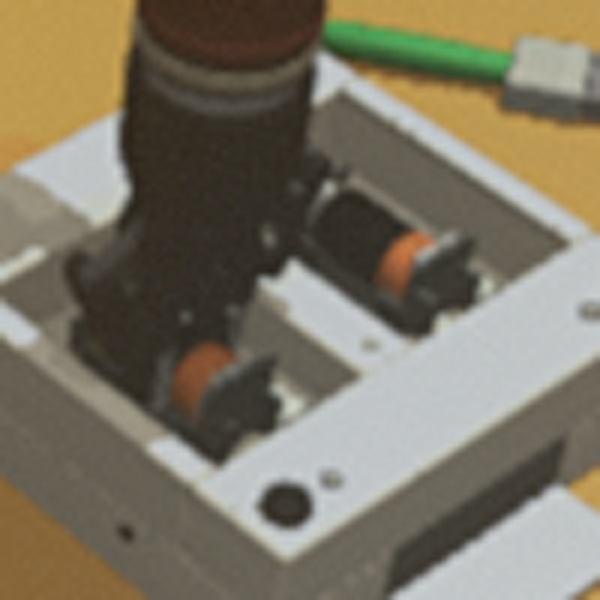

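```bash
python3 -m jog '{"offset":[[0,-0.001,-0.009],[0,-0.001,-0.009],[0,0,-0.009],[0,0,-0.009],[0,0,-0.006],[0,0,0],[0,0,0]],"angular":[[-0.017,0.081,0],[-0.017,0.081,0],[-0.017,0.081,0],[-0.017,0.081,0],[-0.017,0.081,0],[0,0,0],[0,0,0]],"jaw":[28,28,28,28,28,28,28]}';python3 - <<'E'
from go import *
now()
p,Rt=ins(-27.2,16.5,0);to(p,Rt,5)
t=manip.grab_frame("wrist");cv2.imwrite('pics/w19z.png',cv2.resize(t[230:480,210:420],None,fx=2.8,fy=2.4,interpolation=2))
E
```

```text
time: 29.95
tool_pos: [0.5335, 0.1615, 0.0505]
tool_rot: [-0.052, 0.096, -0.701, 0.705]
contact_force: [8.3, 1.0, 2.2]
gripper_width: 0.368
cell xf -31.41 y 0.20 zf 16.48 tilt -0.01 yawerr 0.02 F [8.3 1.  2.2] grip 0.368 t 29.95 lip 3.1 cw 5.2 sw 3.8 fl -0.0 [12.2 12.2 12.2]
off [0.083 0.014 0.001] ang [-0.003 -0.002 -0.003] | per row n=5 [0.017 0.003 0.   ] [-0.001 -0.    -0.001] t 29.95
ik [ 0.16  0.05  1.92 -0.    1.23  1.52] 0.0
```

View pics/w19z.png

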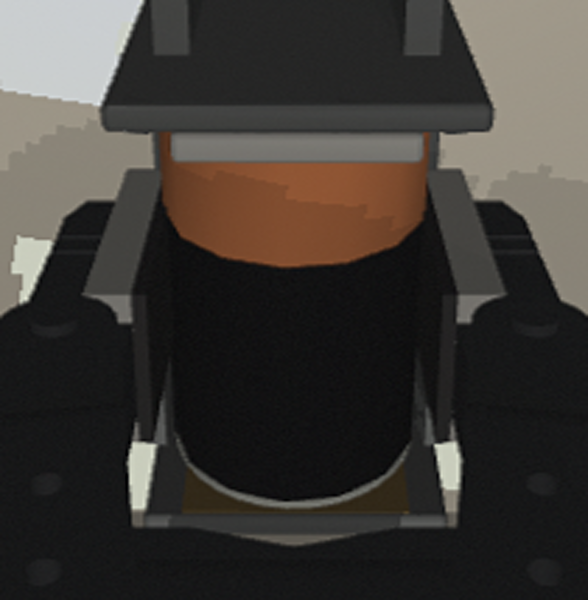

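```bash
python3 -m jog '{"offset":[[0.017,0.003,-0.003],[0.017,0.003,-0.003],[0.017,0.003,-0.003],[0.01,0.002,-0.003],[0,0,0],[0,0,0]],"angular":[[0,0,0],[0,0,0],[0,0,0],[0,0,0],[0,0,0],[0,0,0]],"jaw":[28,28,28,28,28,28]}';python3 - <<'E'
from go import *
now()
E
```

```text
time: 30.6
tool_pos: [0.5357, 0.1619, 0.0498]
tool_rot: [-0.052, 0.096, -0.701, 0.705]
contact_force: [4.1, 1.0, 4.8]
gripper_width: 0.361
cell xf -29.15 y 0.17 zf 15.86 tilt -0.13 yawerr 0.03 F [4.1 1.  4.8] grip 0.361 t 30.6 lip 2.3 cw 2.9 sw 6.1 fl -0.6 [9.9 9.9 9.9]
```

```bash
python3 -m jog '{"offset":[[0.014,0.003,0],[0.014,0.003,0],[0,0,0],[0,0,0]],"angular":[[0,0,0],[0,0,0],[0,0,0],[0,0,0]],"jaw":[28,28,28,28]}';python3 - <<'E'
from go import *
now()
E
```

```text
time: 31.0
tool_pos: [0.5366, 0.1621, 0.0498]
tool_rot: [-0.051, 0.097, -0.701, 0.705]
contact_force: [2.6, 0.3, 6.5]
gripper_width: 0.361
cell xf -28.28 y 0.20 zf 15.87 tilt -0.22 yawerr 0.03 F [2.6 0.3 6.5] grip 0.361 t 31.0 lip 2.4 cw 2.0 sw 6.9 fl -0.6 [9.1 9.  9. ]
```

```bash
python3 -m jog '{"offset":[[0,0,0],[0,0,0],[0,0,0],[0,0,0],[0,0,0]],"angular":[[0,0,0],[0,0,0],[0,0,0],[0,0,0],[0,0,0]],"jaw":[38,44,50,50,50]}';python3 - <<'E'
from go import *
now()
t=manip.grab_frame("wrist");cv2.imwrite('pics/w20z.png',cv2.resize(t[230:480,210:420],None,fx=2.8,fy=2.4,interpolation=2))
E
```

```text
time: 31.5
tool_pos: [0.5364, 0.1622, 0.049]
tool_rot: [-0.051, 0.097, -0.701, 0.705]
contact_force: [0.0, -0.5, -0.3]
gripper_width: 0.587
cell xf -28.46 y 0.27 zf 15.11 tilt -0.23 yawerr 0.03 F [ 0.  -0.5 -0.3] grip 0.587 t 31.5 lip 3.1 cw 2.2 sw 6.7 fl -1.4 [9.2 9.2 9.2]
```

View pics/w20z.png

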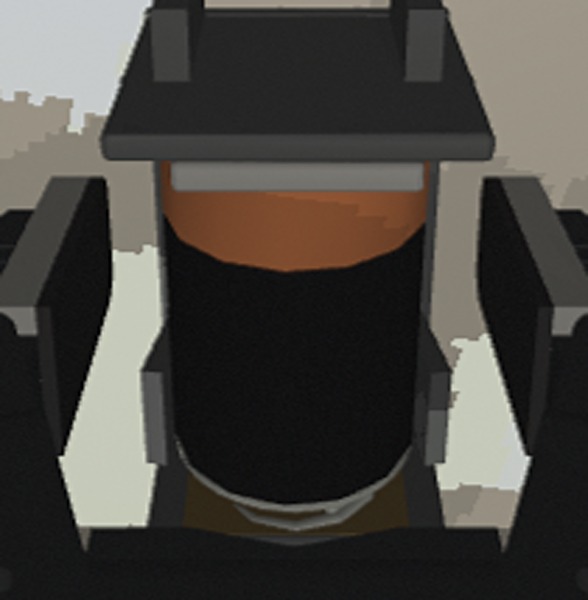

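Released: the cell sits under the lip, between the cheeks, with the coil behind it and zero force. I'll retreat straight up.

```bash
python3 -m jog '{"offset":[[0,0,0.1],[0,0,0.25],[0,0,0.4],[0,0,0.6],[0,0,0.7],[0,0,0.7],[0,0,0.5],[0,0,0.2],[0,0,0]],"angular":[[0,0,0],[0,0,0],[0,0,0],[0,0,0],[0,0,0],[0,0,0],[0,0,0],[0,0,0],[0,0,0]],"jaw":[50,50,50,50,50,50,50,50,50]}';python3 - <<'E'
from go import *
s=manip.state();t=manip.grab_frame("wrist");cv2.imwrite('pics/w21.png',t)
cv2.imwrite('pics/w21z.png',cv2.resize(t[200:400,230:400],None,fx=3,fy=3,interpolation=2))
im=manip.grab_frame("top");cv2.imwrite("pics/t21.png",cv2.resize(im[190:315,150:280],None,fx=4,fy=4,interpolation=2))
im=manip.grab_frame("scene");cv2.imwrite("pics/s21.png",im)
E
```

```text
time: 32.45
tool_pos: [0.5381, 0.1625, 0.2247]
tool_rot: [-0.053, 0.095, -0.701, 0.705]
contact_force: [-0.5, 0.3, -0.9]
gripper_width: 0.588
```

View pics/w21.png

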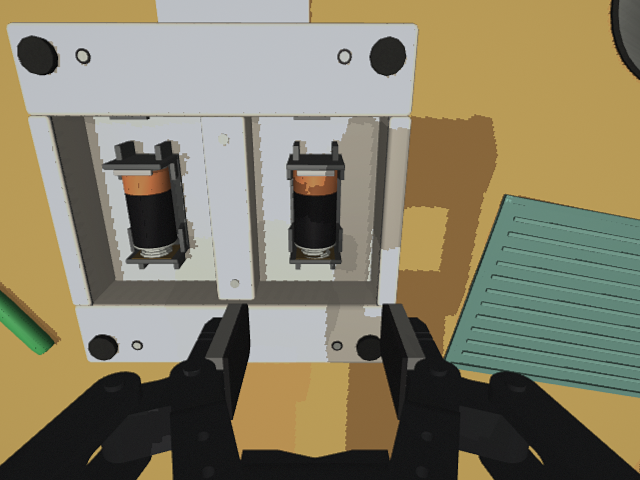

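View pics/w21z.png

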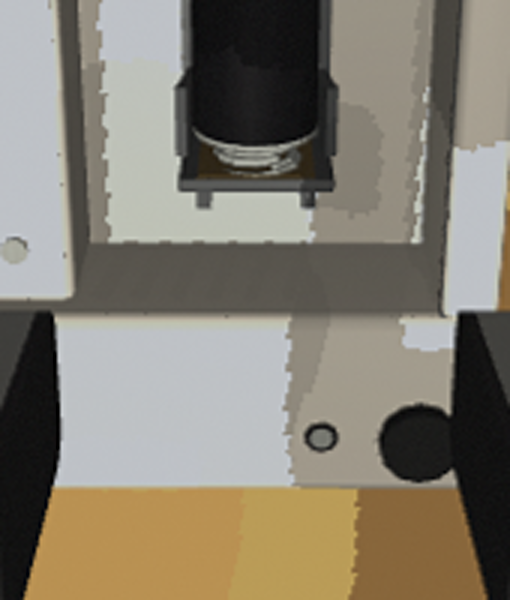

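View pics/s21.png

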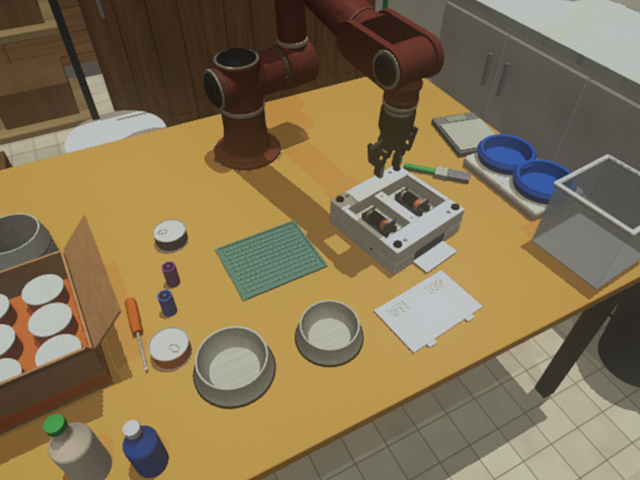

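```bash
python3 - <<'E'
import cv2,numpy as np
t=cv2.imread('pics/w21.png')
a=cv2.resize(t[135:275,95:195],None,fx=4,fy=4,interpolation=2);b=cv2.resize(t[135:275,265:365],None,fx=4,fy=4,interpolation=2)
cv2.imwrite('pics/cmp.png',np.hstack([a,b]))
E
```

```text
(no output)
```

View pics/cmp.png

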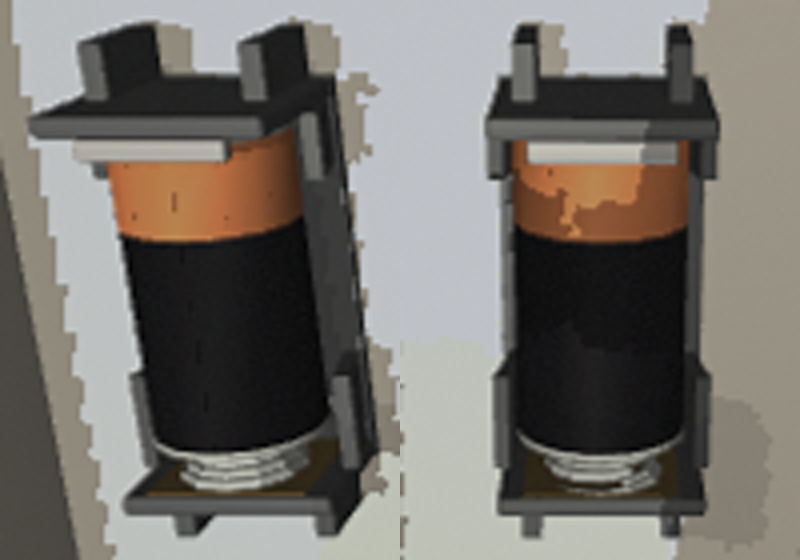

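The new cell matches its seated twin: band edge at row 240 on both, flat end at row 452 against 455. I'll hand in.

```bash
python3 -c "
from plant import manip
print(manip.job_done(), manip.state()['time'])"
```

```text
the job is handed in; nothing more can be done
the job is handed in; nothing more can be done
```

The fresh D cell is loaded in the empty cradle, and I handed the job in at about 32.6 s of the 54 s allowed.

**What I did:**
- Picked the standing cell with tilted fingers and laid it along the mat's ribs.
- Regrasped it from above, then pressed its flat end back on the spring.
- Rolled the button end down under the lip, eased it forward, let go and moved straight up.

**Last checks:**
- **Seating:** in the final wrist picture the cell lies under the lip between the cheeks, with the coil pressed behind it. Its band edge lines up with its twin's (row 240 on both), and its flat end is within 3 rows (452 against 455) in the 4× enlargement.
- **Release:** the force read about zero when I let go. The gripper ended well above the feeder, touching nothing.
- **Surroundings:** nothing else looks moved in the scene picture; I didn't measure this.

**What went wrong or disagreed:**
- The can's edge caught the lip twice on the way down. The highest force I read was about 22 N (not continuous). The cell turned about 4° in the grip, so I backed off, corrected and went on.
- My first cradle position was off by about 2 mm, along and across. The calibrated wrist views disagreed by about that much, so I corrected it from how the cell and cradle looked together and from where it touched.
- I couldn't see the button touching the contact, because the lip hides it. I judged that from the match with the twin.

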